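# Pack up the model painter's desk

### The arm

A 6-joint arm with a two-finger parallel gripper is mounted at the origin on the work surface. World frame = base frame: x ahead of the robot, y to its left, z up, the work surface at z = 0. Lengths are in mm, angles in rad, forces in N, time in s.
With the tool pointing down it reaches from about 400 to 925 mm from the base axis. Payload 12.5 kg.
Tool frame: the origin (TCP) lies midway between the tips of the shut fingers; the grasp point (between the pads) lies env.grasp_offset behind it (env.grasp_offset is the distance from the TCP to the grasp point, in mm); x points along the fingers, y is the direction in which the jaws open and shut, and the axes are right-handed (so a half turn about x gives the same grasp; the last joint's range is limited). The gripper opens to 95 mm and grips with 3 to 60 N. Pads are 20 mm wide; open, the fingers measure 119 mm over their backs; the gripper's body (75 mm by 180 mm) begins 59 mm behind the grasp point.
Start: joints at [1.193, 0.491, 1.559, -0, 1.092, -0.106], TCP at [167.774, 602.081, 186.561] pointing down, gripper open.
Joint ranges: [-3.1, 3.1], [-0.84, 2.19], [0.05, 2.79], [-1.13, 4.28], [0.06, 2.93], [-2.69, 2.69]. Speed limits (rad/s): [2.22, 2.22, 2.79, 3.14, 3.14, 3.14].

### API

Orientations are given as [roll, pitch, yaw] about the fixed x, y, z axes, in that order (R = Rz(yaw) Ry(pitch) Rx(roll)).
In Python, from cell import env gives the robot as it stands.
- The arm moves only by the tool apply_moves, never from a script. Its arguments are lists of equal length, an entry for each row: "offset": the shift along the world's x, y, z in units of 25 mm (1.0 is 25 mm), a list of three; "yaw": the turn about the world's z in units of 6 degrees (1.0 is 6 degrees); "jaw": the closure, from -1 (fully open) to 1 (shut), so that 0 is half open. A call has 1 to 20 rows; each row is the pose to reach, as a shift and turn from the pose measured when the call began; what a row does not reach only later rows make up. A row lasts 1/8 s, in which the tool goes at most 62.5 mm and 10.7 degrees, less where a joint would pass 70% of its speed; a pose out of reach is approached as far as the arm can. A call with a gripper value outside its range is refused whole. The fingers move at their own pace and stop on an object; the grip force is fixed at half the most. Time passes only in rows, so rows that repeat a pose let the fingers close. It gives the time, the measured TCP pose, the force and the opening at its end, in the units of the state.
- env.state(): the state, without advancing time (a new reading comes with each control period).
- env.read_camera(name): name is "scene" or "top"; returns a dict with "frame" (420x560x3 uint8, red, green, blue), "fx", "fy", "cx", "cy" (pixels), "distortion" ([k1, k2, p1, p2, k3] as OpenCV has them; the pictures are not rectified), "xyz" and "rotation" of the camera in the world. Camera axes: x right, y down, z forward; pixel columns grow to the right and rows downward; lengths in mm; the calibration is good to about 2 mm. A picture is of the moment at which its call begins. There is no depth.
- env.job_done(): hands the job in, once; it reports no verdict.
The state is a dict: "t": time; "joints": joint angles; "qvel": joint speeds; "tau": joint torques, N m; "eef_pos": TCP position; "tcp_rot": TCP orientation; "ft_force": force on the tool from outside, world axes, zero at the start; "moment": the same for the moment, N m; "opening": opening from 0.0 (shut) to 1.0 (fully open).
Only numpy, scipy, OpenCV 4.12 (cv2) and the standard library are available. Lean on these libraries where they do the work, as an engineer would, in place of code of your own. Each camera call takes 0.05 s, during which the arm holds its last target.

### The job

Pack up the painting desk: stand every paint pot that is out (three to five of the square coloured jars) upright on the floor of the wooden paint case and lay the roll of masking tape flat in it too, then gently lower the lid until it is fully closed. Also hang the blue brush pail by its handle on the hook stand, hanging freely near the middle of the prong. Leave everything else on the desk alone.

Things in the scene. Friction and masses are not known exactly. Their poses are not given: they have to be found in the camera images.
- case: open wooden paint case fixed to the desk, outside 150 (x) x 320 (y) x 65 high, walls and floor 5 thick, so 140 x 310 and 60 deep inside. Origin: centre of its underside; x points from the front wall to the hinge side, y along the hinge, z up
- lid (a joint): the case's brown wooden lid (150 x 320 x 8, with a small brass lip 11 proud of the middle of its free edge), hinged along the top of the case's +x wall. 0 = closed flat on the case, grows as it opens (rad), 1.9 at most; starts about upright. The hinge is stiff: the lid stays where it is left and takes a few newtons at its free edge to move
- lid_hinge (a point): middle of the hinge line, at the top of the case's +x wall (75 from the case's origin along its x, 65.5 up); the hinge line runs along the case's y
- lid_edge (a point): middle of the lid's free edge, on its outer face (the top when closed); 150 from the hinge
- pot1: paint pot: square red jar 36 x 36 x 32 high (edges along its x and y) with a round white cap 31 across and 14 high on top, 46 high in all. Origin: centre of its underside, z up through the cap. May be absent
- pot2: paint pot: square yellow jar 36 x 36 x 32 high (edges along its x and y) with a round white cap 31 across and 14 high on top, 46 high in all. Origin: centre of its underside, z up through the cap. May be absent
- pot3: paint pot: square green jar 36 x 36 x 32 high (edges along its x and y) with a round white cap 31 across and 14 high on top, 46 high in all. Origin: centre of its underside, z up through the cap. May be absent
- pot4: paint pot: square blue jar 36 x 36 x 32 high (edges along its x and y) with a round white cap 31 across and 14 high on top, 46 high in all. Origin: centre of its underside, z up through the cap. May be absent
- pot5: paint pot: square orange jar 36 x 36 x 32 high (edges along its x and y) with a round white cap 31 across and 14 high on top, 46 high in all. Origin: centre of its underside, z up through the cap. May be absent
- tape: roll of yellow masking tape lying flat, 56 outside, 38 hole, 20 high. Origin: centre of its underside, z up
- pail: small blue brush pail, 68 across the rim, 60 high, with a rigid upright handle: two steel uprights carry a dark wooden grip 12 (x) x 74 (y) x 28 (z), its underside 120 and its top 148 above the pail's underside. The window under the grip is 64 wide in y, open along x, from 60 to 120 up. Origin: centre of the underside, z up
- pail_grip (a point): centre of the top of the pail's wooden grip
- hook: dark steel hook stand fixed to the desk: base disc 100 across, 12 thick; post 16 thick, 190 high; a level prong 8 thick, its centreline 170 up, runs 98 from the post axis towards the body's -x and then turns up, its tip ending 196 up and 118 out. Origin: centre of the underside of the base
- hook_seat (a point): top of the level prong, 60 out from the post axis: where the pail's grip should rest
- eraser: bystander, leave alone: white and blue eraser block, 55 x 20 x 12. Origin: middle of its underside
- dish: bystander, leave alone: round white china mixing dish, 120 across, 16 high. Origin: middle of its underside
- tank: bystander, leave alone: green model tank with black tracks, about 100 x 80 x 48. Origin: middle of its underside
- pencils: bystander, leave alone: grey pencil pot with pencils in it, 72 across, 95 high, pencils up to 160. Origin: middle of its underside
- glue: bystander, leave alone: white round glue bottle with red cap, 36 across, 75 high. Origin: middle of its underside
- marker: bystander, leave alone: black marker pen with red clip, lying, 130 long, 14 thick. Origin: middle of its underside
There are look-alikes about, which are no part of the job. There is more than one size of the tape; the one meant has the size given above. Of the things that look like the pot3, the smaller one is meant.

How it is judged:
By the outcome, as a careful person would: the job done as asked, in the order asked, and still so for the second after the job is handed in, with the robot touching nothing.
Of pot1, pot2, pot3, pot4, pot5 only 3 to 5 are there at a start; the rules pass over those that are not, and their reading is None.
At some moment in a run one of pot1, pot2, pot3, pot4, pot5, tape may be knocked a few centimetres aside while the robot is not near it.
It also fails if it takes over 210 s, if anything falls off the work surface, if the arm or the gripper's body presses on something with over 40 N, if the wrist force passes 120 N, or if a joint passes its speed limit or range.

## Working session

There is one attempt and no reset: what is moved stays moved. The work goes in short steps, Python scripts to look and compute and a tool call to move; the robot and the scene stay as the last step left them, time stands still between calls to the robot, and variables do not carry over. Pictures are saved under pics/ and viewed, and the job is handed in when it is done.

Besides the shell and the picture viewer there is one more tool, called by a JSON object that holds its "api" and its "payload". apply_moves: Moves the arm, as the interface text tells. Its arguments: {"type":"object","properties":{"offset":{"type":"array"},"yaw":{"type":"array"},"jaw":{"type":"array"}},"required":["offset","yaw","jaw"]}

```bash
ls; mkdir -p pics
python3 - <<'E'
from cell import env
import cv2
s=env.state(); print(s); print(env.grasp_offset)
for n in("scene","top"):
    c=env.read_camera(n); cv2.imwrite(f"pics/{n}0.png",c["frame"][:,:,::-1]); print({k:v for k,v in c.items() if k!="frame"})
E
```

```text
pics
{'t': 0.0, 'joints': array([ 1.19340897e+00,  4.91553104e-01,  1.55943876e+00,  7.64726130e-06,
        1.09172720e+00, -1.05600678e-01]), 'qvel': array([ 1.24756304e-03,  6.45545693e-04, -2.38413109e-04,  9.29642309e-05,
       -2.33818103e-03, -1.05820279e-03]), 'tau': array([ 2.40867892e-03, -6.12632275e+01, -2.58193821e+01,  6.92475890e-02,
        4.80726804e-02, -7.65049072e-05]), 'eef_pos': array([167.65683371, 601.80515508, 185.96946712]), 'tcp_rot': array([-1.68241817,  1.5696699 , -1.95420838]), 'ft_force': array([ 0.33439453,  0.38040118, -0.27703877]), 'moment': array([-0.0295151 , -0.00478589,  0.03373896]), 'opening': 1.0005854332041875}
18.8
{'fx': 389.4379821885535, 'fy': 389.4379821885535, 'cx': 273.0952203407692, 'cy': 207.35996973208228, 'distortion': array([0.01116113, 0.        , 0.        , 0.        , 0.        ]), 'xyz': array([1381.76201503,  -71.09417419,  629.96055706]), 'rotation': array([-2.13463419,  0.00466191,  1.42723345])}
{'fx': 539.3211826659074, 'fy': 539.3211826659074, 'cx': 287.3136748423109, 'cy': 206.79016214779625, 'distortion': array([0.00270341, 0.        , 0.        , 0.        , 0.        ]), 'xyz': array([ 406.11820029,   51.06425695, 1676.36042348]), 'rotation': array([-3.03090886e+00,  1.05961204e-03, -1.59096842e+00])}
```

View pics/scene0.png

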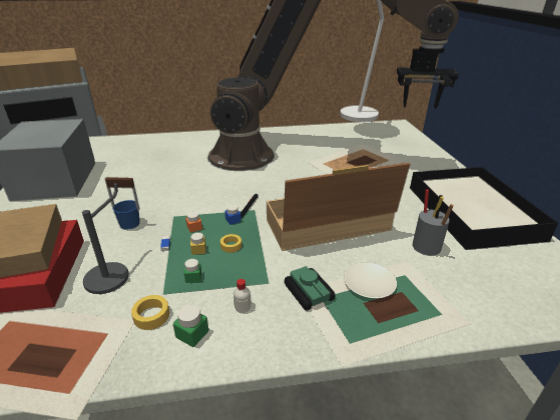

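View pics/top0.png

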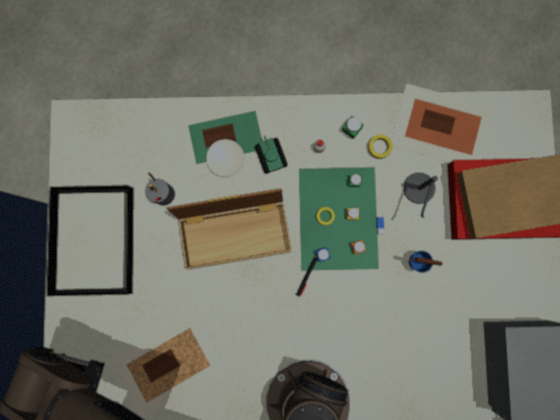

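```bash
cat > h.py <<'E'
from cell import env
import cv2, numpy as np
from scipy.spatial.transform import Rotation as Ro
class Cam:
    def __init__(s,n):
        c=env.read_camera(n); s.img=c["frame"]; s.K=np.array([[c["fx"],0,c["cx"]],[0,c["fy"],c["cy"]],[0,0,1]]); s.d=np.array(c["distortion"]); s.p=np.array(c["xyz"]); s.R=Ro.from_euler("xyz",c["rotation"]).as_matrix()
    def ray(s,uv):
        u=cv2.undistortPoints(np.array(uv,float).reshape(-1,1,2),s.K,s.d).reshape(-1,2)
        return np.c_[u,np.ones(len(u))]@s.R.T
    def at(s,uv,z):
        r=s.ray(uv); return s.p+r*((z-s.p[2])/r[:,2])[:,None]
    def proj(s,P):
        rv=cv2.Rodrigues(s.R.T)[0]; return cv2.projectPoints(np.array(P,float).reshape(-1,1,3),rv,-s.R.T@s.p,s.K,s.d)[0].reshape(-1,2)
    def save(s,name,box=None,k=1):
        im=s.img[:,:,::-1]
        if box: x0,y0,x1,y1=box; im=im[y0:y1,x0:x1]
        cv2.imwrite("pics/"+name,cv2.resize(im,None,fx=k,fy=k,interpolation=cv2.INTER_CUBIC))
def tri(ca,ua,cb,ub):
    a=ca.ray([ua])[0];b=cb.ray([ub])[0];a/=np.linalg.norm(a);b/=np.linalg.norm(b)
    t=np.linalg.lstsq(np.c_[a,-b],cb.p-ca.p,rcond=None)[0]
    A=ca.p+a*t[0];B=cb.p+b*t[1]; return (A+B)/2,np.linalg.norm(A-B)
E
python3 - <<'E'
from h import *
t=Cam("top");s=Cam("scene")
t.save("tA.png",(290,150,440,290),5); t.save("tB.png",(160,100,310,280),4)
s.save("sA.png",(70,160,290,350),3.6); s.save("sB.png",(250,140,450,320),4)
hsv=cv2.cvtColor(t.img,cv2.COLOR_RGB2HSV)
# white caps
for v in (t,s):
    print(v.proj([[0,0,0],[400,0,0],[800,0,0],[600,200,0]]))
E
```

```text
[[307.61967476 402.35269833]
 [304.46185586 268.38899594]
 [301.47348166 141.40857918]
 [239.03612995 205.3564917 ]]
[[240.82300136 154.6000485 ]
 [250.67654185 210.02853652]
 [268.44190557 310.11487082]
 [333.79513994 244.52647367]]
```

View pics/tA.png

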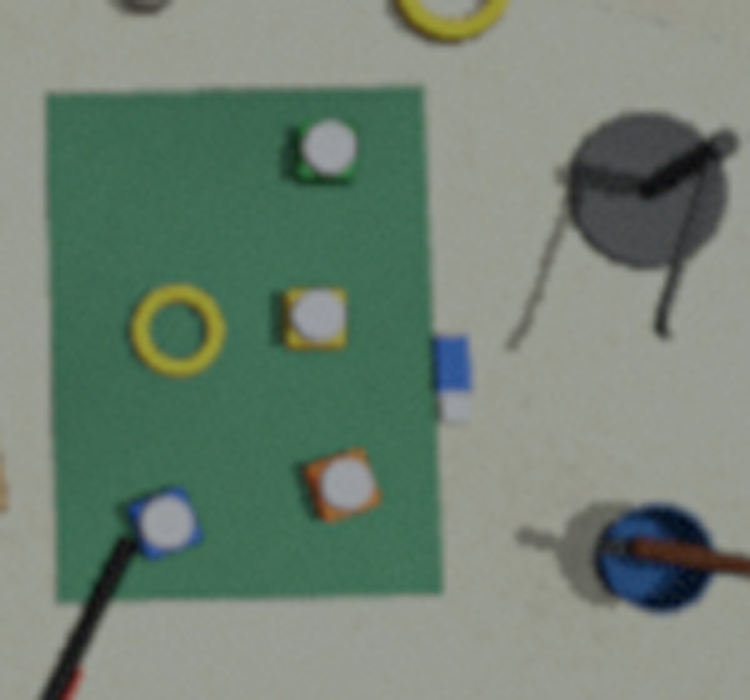

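View pics/tB.png

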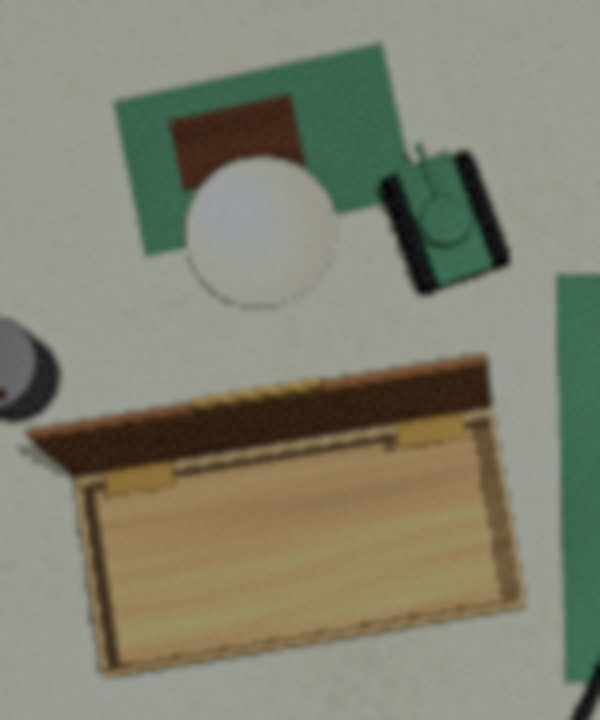

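View pics/sA.png

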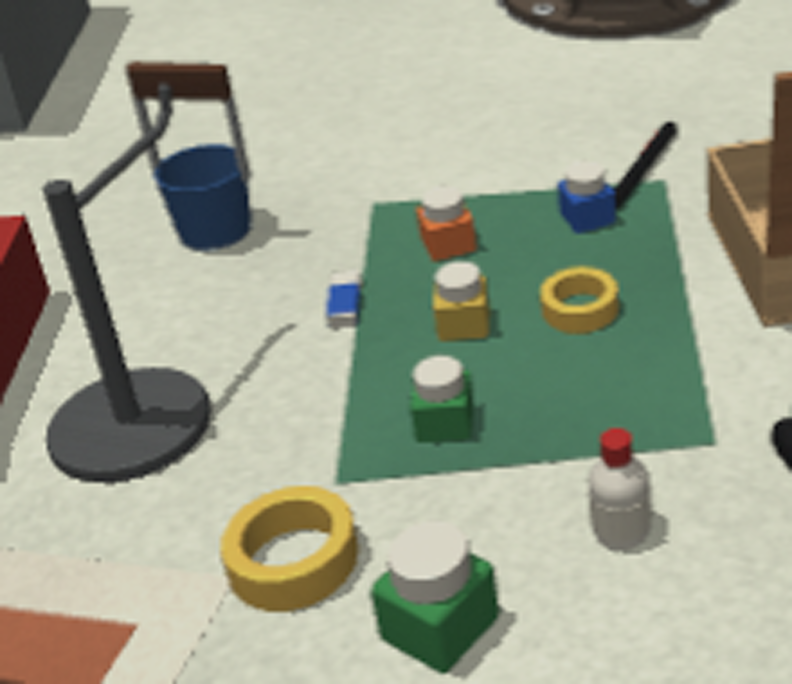

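View pics/sB.png

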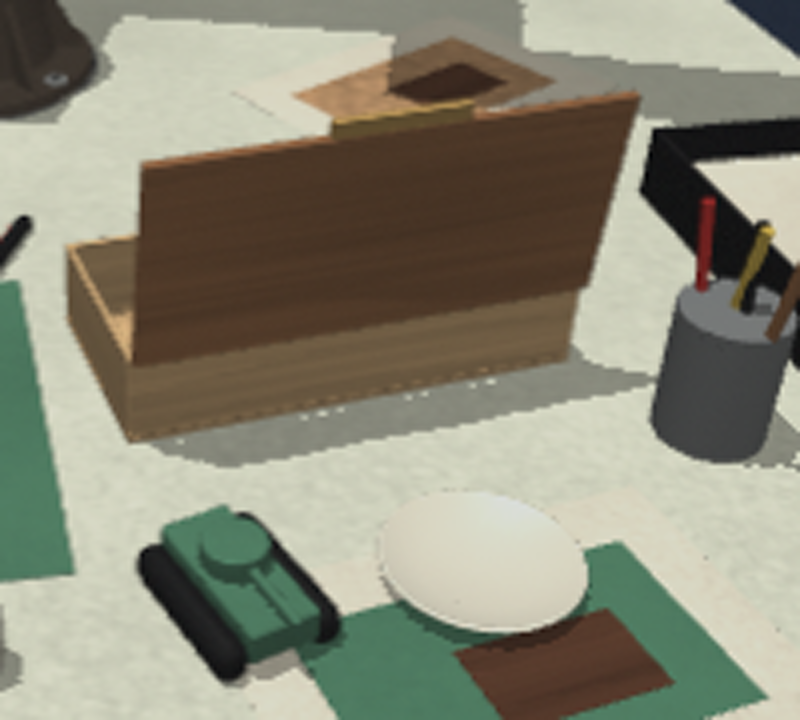

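```bash
cat > m.py <<'E'
from h import *
RNG={"red":((0,6),),"orange":((6,15),),"yellow":((20,30),),"green":((50,80),),"blue":((108,125),)}
def pots(t,box=(299,160,380,272)):
    """coloured jar blobs on the mat in top view"""
    x0,y0,x1,y1=box; k=6
    im=cv2.resize(t.img[y0:y1,x0:x1],None,fx=k,fy=k,interpolation=cv2.INTER_CUBIC)
    hsv=cv2.cvtColor(im,cv2.COLOR_RGB2HSV)
    cap=((hsv[...,1]<70)&(hsv[...,2]>110)).astype(np.uint8)
    n,l,st,c=cv2.connectedComponentsWithStats(cap)
    out=[]
    for i in range(1,n):
        if not 1200<st[i,4]<5500: continue
        u,v=c[i]
        p46=t.at([[(u+.5)/k-.5+x0,(v+.5)/k-.5+y0]],46)[0]
        ring=cv2.dilate((l==i).astype(np.uint8),np.ones((35,35)))&(hsv[...,1]>130)&(l!=i)
        # strongly saturated jar pixels
        s=ring.astype(bool)
        hue=np.median(hsv[...,0][s]) if s.any() else -1
        out.append((p46.round(1),st[i,4],hue,(u/k+x0,v/k+y0)))
    return out
E
python3 - <<'E'
from m import *
t=Cam("top");s=Cam("scene")
for o in pots(t): print(o)
hs=cv2.cvtColor(t.img,cv2.COLOR_RGB2HSV)
for n,(u,v) in dict(mat=(310,180),blue=(317,251),orange=(353,246),yel=(348,219),green=(351,184),tape=(318,217),case=(240,240)).items(): print(n,hs[v,u])
hs=cv2.cvtColor(s.img,cv2.COLOR_RGB2HSV)
for n,(u,v) in dict(mat=(215,270),blue=(233,217),orange=(194,226),yel=(197,248),green=(192,275),tape=(231,248),pail=(127,220)).items(): print(n,hs[v,u])
E
```

```text
(array([ 669.4, -161.7,   46. ]), np.int32(3345), np.float64(69.0), (np.float64(356.0975087194818), np.float64(179.14429496761335)))
(array([ 566. , -151.3,   46. ]), np.int32(3457), np.float64(27.0), (np.float64(353.84273454825956), np.float64(212.8619708803394)))
(array([ 463., -165.,   46.]), np.int32(3417), np.float64(13.0), (np.float64(359.5517998244074), np.float64(246.7134913666959)))
(array([441.9, -55.2,  46. ]), np.int32(3204), np.float64(106.0), (np.float64(323.3520599250936), np.float64(254.4891281731169)))
mat [ 74 106 106]
blue [109 176 123]
orange [  8 127 114]
yel [ 27 145 107]
green [ 67 138 109]
tape [ 30 162 151]
case [ 20 101 152]
mat [ 73  93 123]
blue [109 177  91]
orange [ 10 176 120]
yel [ 23 152 111]
green [ 66 131  76]
tape [ 21 158 126]
pail [107 139  68]
```

Run:
```python
from m import *
t=Cam("top");s=Cam("scene")
f=lambda x,y,k,ox,oy:((x+.5)/k-.5+ox,(y+.5)/k-.5+oy)
FL=f(102,676,4,160,100);FR=f(525,606,4,160,100);BR=f(492,408,4,160,100);BL=f(75,478,4,160,100)
P=t.at([FL,FR,BR,BL],65);print(P.round(1)); print("len",np.linalg.norm(P[0]-P[1]),np.linalg.norm(P[1]-P[2]),np.linalg.norm(P[2]-P[3]),np.linalg.norm(P[0]-P[3]))
for a,b in((0,1),(3,2)): d=P[a]-P[b]; print("yaw",np.arctan2(-d[0],d[1]))
for a,b in((3,0),(2,1)): d=P[a]-P[b]; print("yaw",np.arctan2(d[1],d[0]))
print("scene FR top",tri(t,FR,s,f(67,245,4,250,140)))
print("scene bottoms",s.at([f(130,438,4,250,140),f(570,358,4,250,140)],0))
# lid free edge ends
print("lid edge",tri(t,f(487,357,4,160,100),s,f(140,163,4,250,140)),tri(t,f(28,432,4,160,100),s,f(638,93,4,250,140)))
# pots: jar rects
k=6;x0,y0,x1,y1=299,160,380,272
im=cv2.resize(t.img[y0:y1,x0:x1],None,fx=k,fy=k,interpolation=cv2.INTER_CUBIC)
hsv=cv2.cvtColor(im,cv2.COLOR_RGB2HSV)
H,S,V=[hsv[...,i].astype(int) for i in range(3)]
lab=cv2.cvtColor(im,cv2.COLOR_RGB2LAB)
bg=np.median(lab.reshape(-1,3),0); d=np.linalg.norm(lab.astype(float)-bg,axis=2)
cv2.imwrite("pics/d.png",np.clip(d*4,0,255).astype(np.uint8))
```

```text
[[406.7 356.2  65. ]
 [452.1  41.2  65. ]
 [601.1  63.   65. ]
 [554.6 376.5  65. ]]
len 318.19929134101585 150.56600212398158 317.0115150871736 149.30915765462242
yaw 0.1432557951120638
yaw 0.14722979679890935
yaw 0.13678712532755224
yaw 0.14474653446682106
scene FR top (array([452.2958004 ,  41.33648193,  59.80915757]), np.float64(0.2726146231219023))
scene bottoms [[598.90768158  62.71024187   0.        ]
 [556.60767856 378.54188838   0.        ]]
lid edge (array([618.52552648,  64.08234819, 211.97862322]), np.float64(1.0828099706396297)) (array([573.54323868, 379.60878553, 210.54101498]), np.float64(0.595146559533504))
```

View pics/d.png

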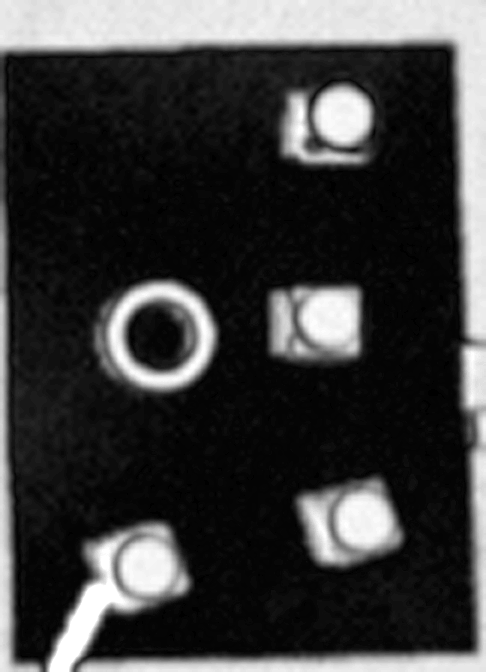

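Run:
```python
from m import *
st=env.state(); R=Ro.from_euler("xyz",st["tcp_rot"]).as_matrix(); print(R.round(3)); print("jaw ang",np.degrees(np.arctan2(R[1,1],R[0,1])), st["eef_pos"])
t=Cam("top")
k=6;x0,y0,x1,y1=299,160,380,272
im=cv2.resize(t.img[y0:y1,x0:x1],None,fx=k,fy=k,interpolation=cv2.INTER_CUBIC)
h=cv2.cvtColor(im,cv2.COLOR_RGB2HSV)
m=((h[...,0]>18)&(h[...,0]<35)&(h[...,1]>120)&(h[...,2]>110)).astype(np.uint8)
for c in cv2.findContours(m,cv2.RETR_EXTERNAL,cv2.CHAIN_APPROX_NONE)[0]:
    if cv2.contourArea(c)>3000:
        (u,v),r=cv2.minEnclosingCircle(c); print(u,v,r, t.at([[(u+.5)/k-.5+x0,(v+.5)/k-.5+y0]],20), r/k*1656/539)
s=Cam("scene")
t.save("pa.png",(390,165,460,285),5); s.save("pb.png",(70,170,160,300),5)
```

```text
[[-0.     0.268  0.963]
 [-0.     0.963 -0.268]
 [-1.    -0.    -0.   ]]
jaw ang 74.42787826825315 [167.74229196 602.04785437 186.44757808]
158.626220703125 336.3581237792969 54.86948776245117 [[560.37480288 -66.61339234  20.        ]] 28.096435292090025
```

View pics/pa.png

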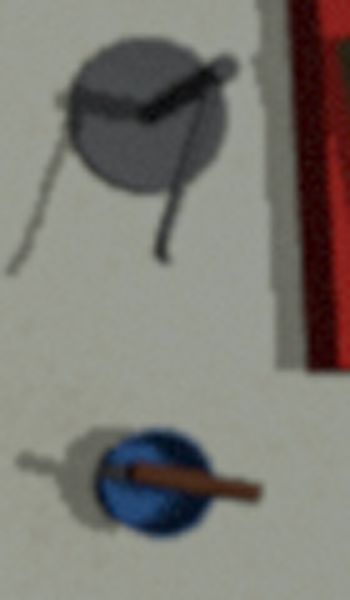

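View pics/pb.png

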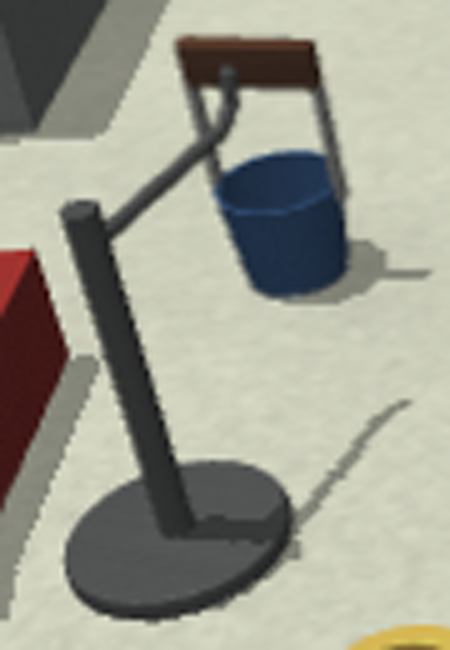

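{"api": "apply_moves", "payload": {"offset": [[3,-3,0],[6,-6,0],[9.3,-8,0],[11.5,-11,0],[13,-14,0],[14,-17,0],[15,-20,0],[15.9,-23,0],[15.93,-26,0],[15.93,-28.5,0],[15.93,-30.13,-1],[15.93,-30.13,-2.5],[15.93,-30.13,-3.46],[15.93,-30.13,-3.46],[15.93,-30.13,-3.46],[15.93,-30.13,-3.46],[15.93,-30.13,-3.46],[15.93,-30.13,-3.46]], "yaw": [0,0,0,0.5,1,1.5,2,2.77,2.77,2.77,2.77,2.77,2.77,2.77,2.77,2.77,2.77,2.77], "jaw": [-1,-1,-1,-1,-1,-1,-1,-1,-1,-1,-1,-1,-1,-1,-1,-1,-1,-1]}}

```text
t: 2.75
eef_pos: [566.2, -149.8, 101.0]
tcp_rot: [-0.287, 1.57, -0.267]
ft_force: [0.6, 0.1, -0.1]
opening: 0.998
```

{"api": "apply_moves", "payload": {"offset": [[0,-0.06,-1.5],[0,-0.06,-3],[0,-0.06,-3.72],[0,-0.06,-3.72],[0,-0.06,-3.72],[0,-0.06,-3.72],[0,-0.06,-3.72],[0,-0.06,-3.72],[0,-0.06,-3.72],[0,-0.06,-3.72]], "yaw": [0,0,0,0,0,0,0,0,0,0], "jaw": [-1,-1,-1,-1,0,1,1,1,1,1]}}

```text
t: 4.0
eef_pos: [566.2, -151.4, 8.0]
tcp_rot: [-0.302, 1.57, -0.282]
ft_force: [0.0, -0.5, 0.4]
opening: 0.428
```

{"api": "apply_moves", "payload": {"offset": [[0,0,0],[0,0,0],[0,0,2],[0,0,4.2],[-0.7,2,4.2],[-1.4,4,4.2],[-2.1,6,4.2],[-2.8,8,4.2],[-3.38,9.85,4.2],[-3.38,9.85,4.2],[-3.38,9.85,4.2],[-3.38,9.85,4.2]], "yaw": [0,0,0,0,0.3,0.6,0.9,1.2,1.2,1.2,1.2,1.2], "jaw": [1,1,1,1,1,1,1,1,1,1,1,1]}}

```text
t: 5.5
eef_pos: [482.1, 94.0, 112.9]
tcp_rot: [-0.341, 1.57, -0.197]
ft_force: [-0.2, 0.8, -1.5]
opening: 0.317
```

Run:
```python
from m import *
s=Cam("scene");s.save("s1.png",(150,100,420,270),2.9);t=Cam("top");t.save("t1.png",(160,130,400,300),3.3); print(env.state()["opening"])
```

```text
0.3207071259038092
```

View pics/s1.png

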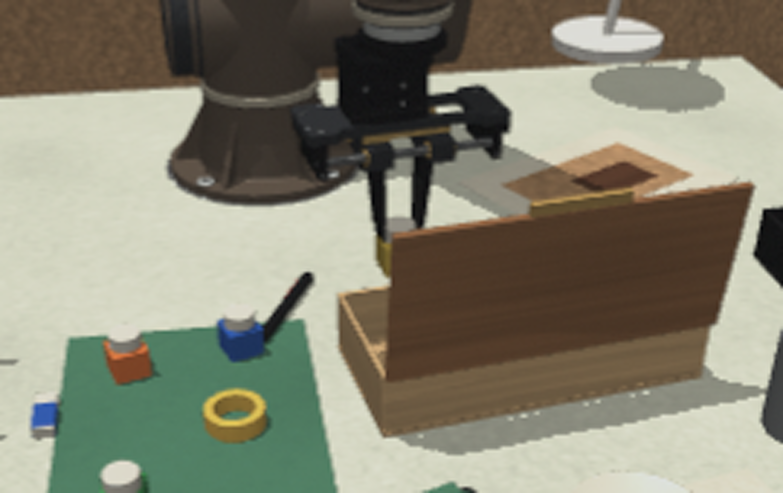

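View pics/t1.png

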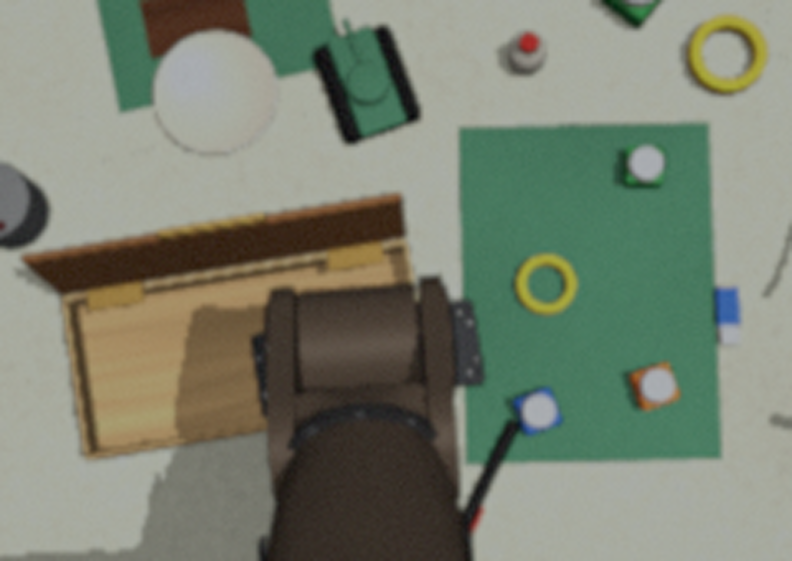

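Run:
```python
from m import *
s=Cam("scene");s.save("s2.png",(250,120,350,220),7); print(s.proj([[482,94,112.9],[482,94,131.7],[482,94,101],[482,94,147]]))
```

```text
[[286.86205527 188.17963264]
 [286.9626287  182.03656516]
 [286.79942479 192.00743634]
 [287.04598737 176.94843717]]
```

View pics/s2.png

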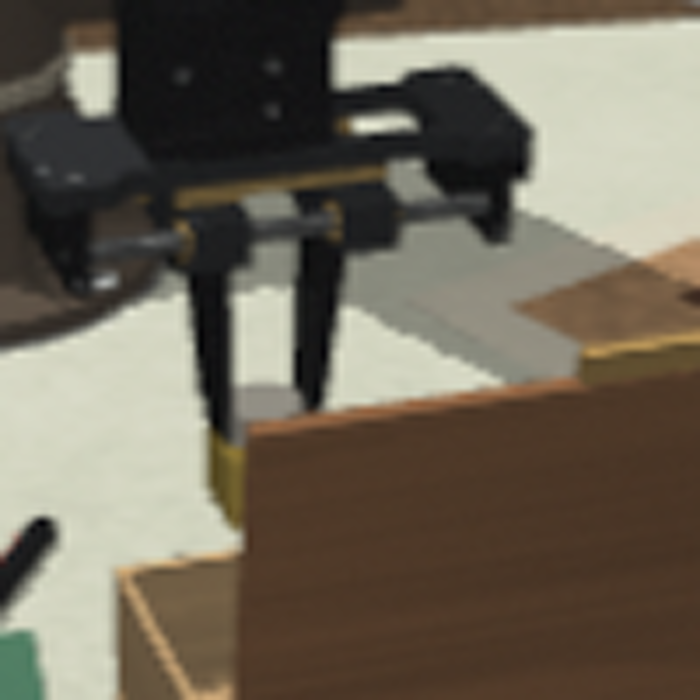

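Run:
```python
from m import *
s=Cam("scene"); 
for z in (81,90,101,105): print(z,(s.proj([[502,78,z],[502,78,z+32],[466,74,z],[466,74,z+32],[482,94,z+46]])-[250,120])*7)
```

```text
81 [[224.79321875 578.09431586]
 [225.44736302 505.96744563]
 [199.99668833 531.67879039]
 [200.2324155  460.81857913]
 [258.56107041 445.08436878]]
90 [[224.97492628 558.04812508]
 [225.63546105 485.24750395]
 [200.06216723 511.97834396]
 [200.30020045 440.47411812]
 [258.90142426 424.30297342]]
101 [[225.1994104  533.29431547]
 [225.86788693 459.65694185]
 [200.14306205 487.65816181]
 [200.38396099 415.35445291]
 [259.3219116  398.63906021]]
105 [[225.28170344 524.22307378]
 [225.95310432 450.27774089]
 [200.17271741 478.74767753]
 [200.41467153 406.1498202 ]
 [259.47605956 389.23368038]]
```

Run:
```python
from m import *
s=Cam("scene"); im=cv2.imread("pics/scene0.png")[40:140,370:490]; cv2.imwrite("pics/z.png",cv2.resize(im,None,fx=6,fy=6,interpolation=cv2.INTER_CUBIC))
j=np.array([.268,.963,0])*47.5
for z in (186,205): print(z,(s.proj([np.array([167.7,602,z])-j,np.array([167.7,602,z])+j])-[370,40])*6)
```

```text
186 [[201.31055901 438.45138899]
 [374.11226573 444.41456601]]
205 [[207.21453706 405.76153043]
 [381.41955373 411.48960431]]
```

View pics/z.png

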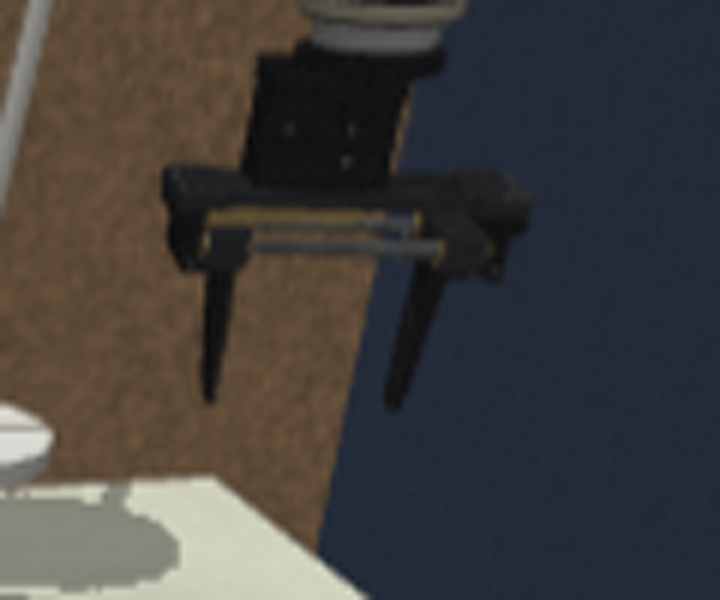

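{"api": "apply_moves", "payload": {"offset": [[0,0.02,-1.2],[0,0.02,-2.4],[0,0.02,-3.4],[0,0.02,-3.6],[0,0.02,-3.6]], "yaw": [0,0,0,0,0], "jaw": [1,1,1,1,1]}}

```text
t: 6.38
eef_pos: [482.1, 94.7, 23.2]
tcp_rot: [-0.317, 1.57, -0.173]
ft_force: [0.2, -0.1, 0.0]
opening: 0.317
```

{"api": "apply_moves", "payload": {"offset": [[0,0,-0.1],[0,0,-0.2],[0,0,-0.2]], "yaw": [0,0,0], "jaw": [1,1,1]}}

```text
t: 6.75
eef_pos: [482.1, 94.7, 18.3]
tcp_rot: [-0.28, 1.57, -0.136]
ft_force: [-1.0, -0.5, -0.9]
opening: 0.317
```

{"api": "apply_moves", "payload": {"offset": [[0,0,-0.1],[0,0,-0.1]], "yaw": [0,0], "jaw": [1,1]}}

```text
t: 7.0
eef_pos: [482.1, 94.8, 15.7]
tcp_rot: [-0.305, 1.57, -0.161]
ft_force: [0.5, -0.2, 0.4]
opening: 0.317
```

{"api": "apply_moves", "payload": {"offset": [[0,0,-0.1],[0,0,-0.1]], "yaw": [0,0], "jaw": [1,1]}}

```text
t: 7.25
eef_pos: [482.0, 94.7, 13.0]
tcp_rot: [-0.401, 1.57, -0.256]
ft_force: [0.5, 0.3, -0.6]
opening: 0.313
```

{"api": "apply_moves", "payload": {"offset": [[0,0,-0.04],[0,0,-0.04],[0,0,-0.04],[0,0,-0.04],[0,0,0.5],[0,0,2],[0,0,4],[0,0,5],[0,0,5]], "yaw": [0,0,0,0,0,0,0,0,0], "jaw": [1,-0.05,-0.05,-0.05,-0.05,-0.05,-0.05,-0.05,-0.05]}}

```text
t: 8.38
eef_pos: [482.7, 94.8, 140.3]
tcp_rot: [-0.13, 1.566, 0.014]
ft_force: [-0.2, 0.3, -0.9]
opening: 0.527
```

Run:
```python
from m import *
print(env.state()["opening"])
s=Cam("scene");s.save("s3.png",(240,110,360,230),6.5)
```

```text
0.5268588221772321
```

View pics/s3.png

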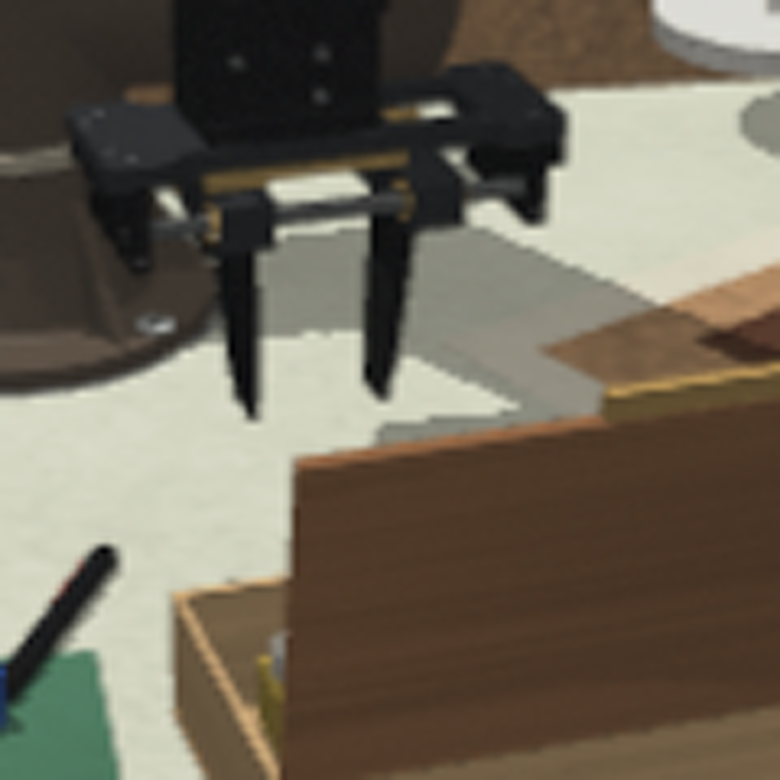

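{"api": "apply_moves", "payload": {"offset": [[0,-2.4,0],[0,-4.8,0],[1,-7,0],[3,-9,0],[5,-10.26,0],[7,-10.26,-0.5],[7.47,-10.26,-1.6],[7.47,-10.26,-1.6],[7.47,-10.26,-1.6],[7.47,-10.26,-1.6],[7.47,-10.26,-3],[7.47,-10.26,-4.5],[7.47,-10.26,-5.45],[7.47,-10.26,-5.45],[7.47,-10.26,-5.45]], "yaw": [0,0,-0.4,-0.8,-1.2,-1.2,-1.2,-1.2,-1.2,-1.2,-1.2,-1.2,-1.2,-1.2,-1.2], "jaw": [-1,-1,-1,-1,-1,-1,-1,-1,-1,-1,-1,-1,-1,-1,-1]}}

```text
t: 10.3
eef_pos: [669.5, -162.0, 4.4]
tcp_rot: [-0.255, 1.566, -0.236]
ft_force: [-0.3, -0.4, 0.6]
opening: 1.001
```

{"api": "apply_moves", "payload": {"offset": [[0,0,0],[0,0,0],[0,0,0],[0,0,0],[0,0,0],[0,0,0],[0,0,0],[0,0,0]], "yaw": [0,0,0,0,0,0,0,0], "jaw": [1,1,1,1,1,1,1,1]}}

```text
t: 11.3
eef_pos: [669.4, -162.0, 4.3]
tcp_rot: [-0.253, 1.566, -0.234]
ft_force: [0.0, 0.1, -0.2]
opening: 0.319
```

Run:
```python
from m import *
s=Cam("scene");s.save("s4.png",(150,210,250,310),7)
```

```text
(no output)
```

View pics/s4.png

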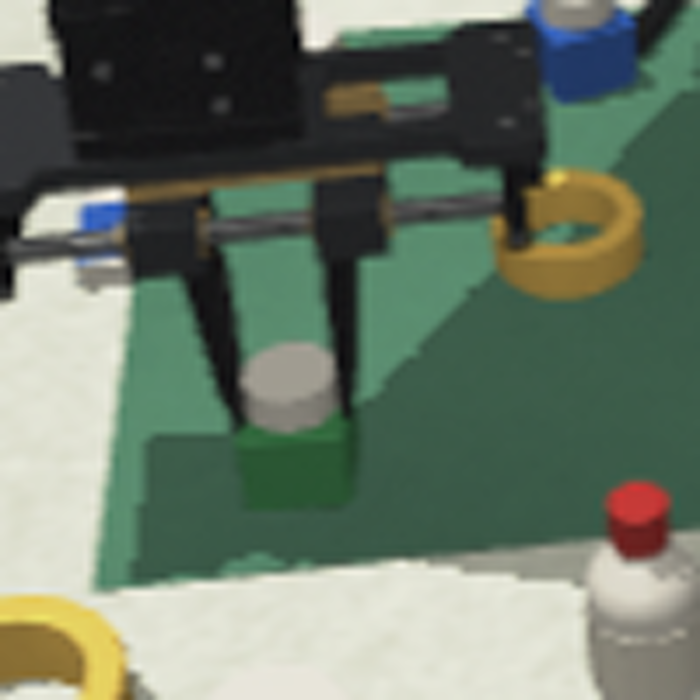

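{"api": "apply_moves", "payload": {"offset": [[0,0,2],[0,0,4.4],[-2,1,4.4],[-4,2,4.4],[-6,4,4.4],[-7.88,6,4.4],[-7.88,8,4.4],[-7.88,10,4.4],[-7.88,12,4.4],[-7.88,12.85,4.4],[-7.88,12.85,4.4],[-7.88,12.85,4.4],[-7.88,12.85,4.4],[-7.88,12.85,3],[-7.88,12.85,1.5],[-7.88,12.85,0.6],[-7.88,12.85,0.6]], "yaw": [0,0,0,0.4,0.8,1.2,1.2,1.2,1.2,1.2,1.2,1.2,1.2,1.2,1.2,1.2,1.2], "jaw": [1,1,1,1,1,1,1,1,1,1,1,1,1,1,1,1,1]}}

```text
t: 13.48
eef_pos: [471.8, 158.4, 18.2]
tcp_rot: [-0.722, 1.569, -0.579]
ft_force: [0.2, -0.1, 0.2]
opening: 0.324
```

{"api": "apply_moves", "payload": {"offset": [[0,0,-0.2],[0,0,-0.4],[0,0,-0.4]], "yaw": [0,0,0], "jaw": [1,1,1]}}

```text
t: 13.85
eef_pos: [472.3, 158.3, 9.0]
tcp_rot: [-0.414, 1.567, -0.271]
ft_force: [-0.8, -2.0, 5.1]
opening: 0.316
```

{"api": "apply_moves", "payload": {"offset": [[0,0,0],[0,0,0],[0,0,0],[0,0,2],[0,0,4],[0,-2,5],[0,-4,5],[0,-6,5],[-0.2,-8,5],[-0.37,-10,5],[-0.37,-12,5],[-0.37,-12.93,4.6],[-0.37,-12.93,4],[-0.37,-12.93,4]], "yaw": [0,0,0,0,0,0,0.3,0.6,0.9,1.13,1.13,1.13,1.13,1.13], "jaw": [-0.05,-0.05,-0.05,-0.05,-0.05,-0.5,-1,-1,-1,-1,-1,-1,-1,-1]}}

```text
t: 15.6
eef_pos: [462.5, -164.9, 108.3]
tcp_rot: [0.038, 1.569, 0.299]
ft_force: [-0.2, 0.7, 0.4]
opening: 0.996
```

Run:
```python
from m import *
t=Cam("top");t.save("t5.png",(160,130,400,300),3.3);s=Cam("scene");s.save("s5.png",(130,160,410,300),2.8)
```

```text
(no output)
```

View pics/t5.png

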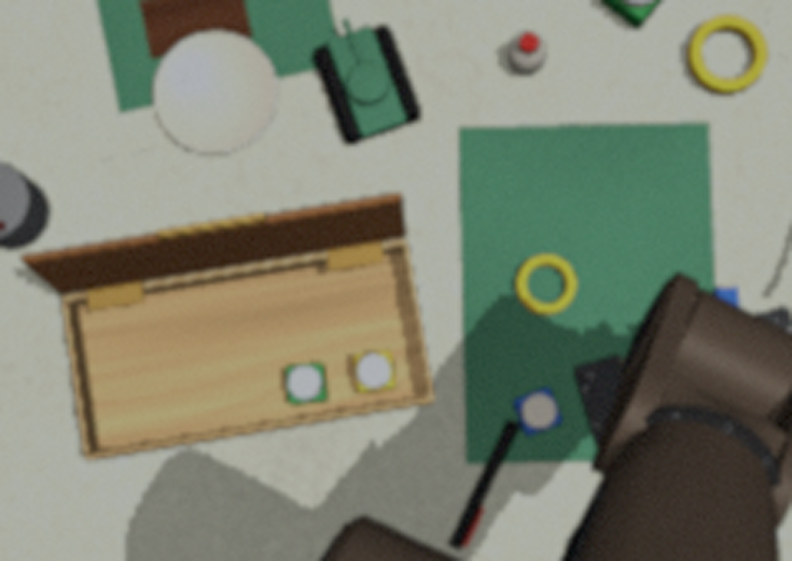

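View pics/s5.png

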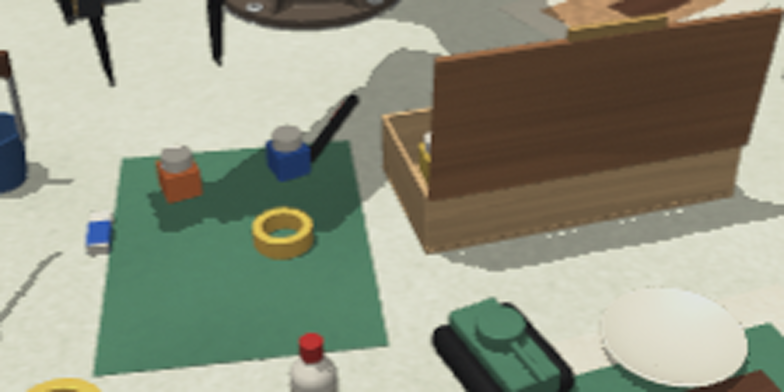

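{"api": "apply_moves", "payload": {"offset": [[0,0,-2],[0,0,-3.5],[0,0,-4.15],[0,0,-4.15],[0,0,-4.15],[0,0,-4.15],[0,0,-4.15],[0,0,-4.15],[0,0,-4.15],[0,0,-4.15],[0,0,-4.15]], "yaw": [0,0,0,0,0,0,0,0,0,0,0], "jaw": [-1,-1,-1,-1,1,1,1,1,1,1,1]}}

```text
t: 17.08
eef_pos: [463.1, -164.7, 5.5]
tcp_rot: [-0.384, 1.568, -0.122]
ft_force: [-0.5, 0.8, -0.2]
opening: 0.322
```

{"api": "apply_moves", "payload": {"offset": [[0,0,2],[0,0,4.4],[0,2,4.4],[0,4,4.4],[0.5,6,4.4],[1.5,8,4.4],[2.5,10,4.4],[2.84,10.68,4.4],[2.84,10.68,4.4],[2.84,10.68,4.4],[2.84,10.68,4.4],[2.84,10.68,3],[2.84,10.68,1.5],[2.84,10.68,0.6],[2.84,10.68,0.6]], "yaw": [0,0,0,-0.4,-0.8,-1.13,-1.13,-1.13,-1.13,-1.13,-1.13,-1.13,-1.13,-1.13,-1.13], "jaw": [1,1,1,1,1,1,1,1,1,1,1,1,1,1,1]}}

```text
t: 18.95
eef_pos: [533.2, 101.4, 19.5]
tcp_rot: [-1.432, 1.57, -1.289]
ft_force: [0.5, -1.2, 0.2]
opening: 0.319
```

{"api": "apply_moves", "payload": {"offset": [[0,0,-0.2],[0,0,-0.38],[0,0,-0.38]], "yaw": [0,0,0], "jaw": [1,1,1]}}

```text
t: 19.32
eef_pos: [533.4, 101.3, 10.3]
tcp_rot: [-0.998, 1.569, -0.856]
ft_force: [-0.1, -0.0, -0.9]
opening: 0.316
```

{"api": "apply_moves", "payload": {"offset": [[0,0,0],[0,0,0],[0,0,0],[0,0,2],[0,0,4],[-1,-2,4.6],[-2,-4,4.6],[-3,-5.5,4.6],[-3.66,-6.26,4.6],[-3.66,-6.26,4],[-3.66,-6.26,3],[-3.66,-6.26,3],[-3.66,-6.26,3]], "yaw": [0,0,0,0,0,0.4,0.8,1.2,1.8,1.8,1.8,1.8,1.8], "jaw": [-0.05,-0.05,-0.05,-0.05,-0.05,-0.5,-1,-1,-1,-1,-1,-1,-1]}}

```text
t: 20.95
eef_pos: [442.2, -55.2, 85.9]
tcp_rot: [-0.893, 1.569, -0.562]
ft_force: [0.4, -0.3, 0.3]
opening: 1.001
```

Run:
```python
from m import *
s=Cam("scene");s.save("s6.png",(130,130,410,300),2.8)
```

```text
(no output)
```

View pics/s6.png

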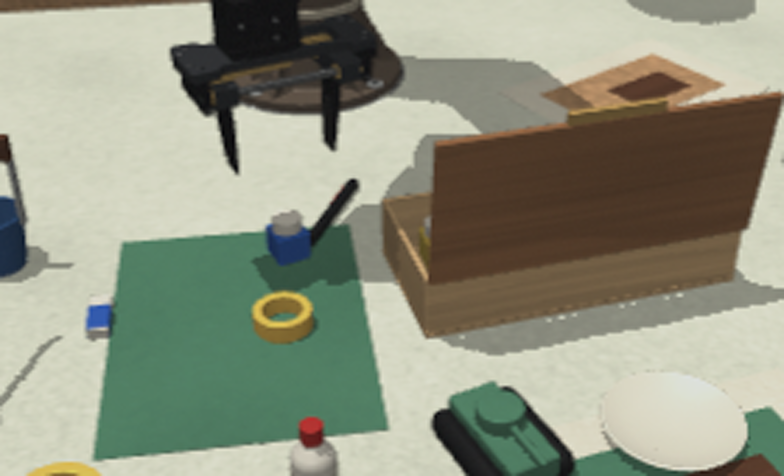

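{"api": "apply_moves", "payload": {"offset": [[0,0,-1.5],[0,0,-3],[0,0,-3.15],[0,0,-3.15],[0,0,-3.15],[0,0,-3.15],[0,0,-3.15],[0,0,-3.15],[0,0,-3.15],[0,0,-3.15],[0,0,-3.15]], "yaw": [0,0,0,0,0,0,0,0,0,0,0], "jaw": [-1,-1,-1,-1,1,1,1,1,1,1,1]}}

```text
t: 22.38
eef_pos: [442.3, -55.2, 7.2]
tcp_rot: [-0.833, 1.569, -0.502]
ft_force: [0.4, -0.2, -1.5]
opening: 0.324
```

{"api": "apply_moves", "payload": {"offset": [[0,0,2],[0,0,4.4],[0,2,4.4],[0.5,4,4.4],[1.5,6,4.4],[2.5,8,4.4],[3.3,8.88,4.4],[3.3,8.88,4.4],[3.3,8.88,4.4],[3.3,8.88,4.4],[3.3,8.88,3],[3.3,8.88,1.5],[3.3,8.88,0.6],[3.3,8.88,0.6]], "yaw": [0,0,-0.4,-0.8,-1.2,-1.8,-1.8,-1.8,-1.8,-1.8,-1.8,-1.8,-1.8,-1.8], "jaw": [1,1,1,1,1,1,1,1,1,1,1,1,1,1]}}

```text
t: 24.12
eef_pos: [523.9, 166.0, 21.2]
tcp_rot: [-2.264, 1.569, -2.122]
ft_force: [-0.2, 0.1, -0.5]
opening: 0.316
```

{"api": "apply_moves", "payload": {"offset": [[0,0,-0.2],[0,0,-0.37],[0,0,-0.37]], "yaw": [0,0,0], "jaw": [1,1,1]}}

```text
t: 24.5
eef_pos: [524.0, 166.0, 12.4]
tcp_rot: [-2.0, 1.569, -1.858]
ft_force: [-0.1, 0.0, -1.3]
opening: 0.319
```

{"api": "apply_moves", "payload": {"offset": [[0,0,0],[0,0,0],[0,0,0],[0,0,2],[0,0,4.4],[0,-2,4.4],[0,-4,4.4],[0,-6,4.4],[0,-8,4.4],[-2,-10,4.4],[-4,-12,4.4],[-4,-12,4.4],[-4,-12,4.4]], "yaw": [0,0,0,0,0,0,0,0,0,0,0,0,0], "jaw": [-0.05,-0.05,-0.05,-0.05,-0.05,-0.5,-1,-1,-1,-1,-1,-1,-1]}}

```text
t: 26.12
eef_pos: [424.2, -134.5, 122.7]
tcp_rot: [-1.614, 1.569, -1.475]
ft_force: [-0.7, 0.2, -0.0]
opening: 0.998
```

```bash
cat >> m.py <<'E'
def tape(t,box=(170,150,385,300)):
    k=6;x0,y0,x1,y1=box
    im=cv2.resize(t.img[y0:y1,x0:x1],None,fx=k,fy=k,interpolation=cv2.INTER_CUBIC)
    h=cv2.cvtColor(im,cv2.COLOR_RGB2HSV)
    m=((h[...,0]>22)&(h[...,0]<35)&(h[...,1]>120)&(h[...,2]>90)).astype(np.uint8)
    for c in cv2.findContours(m,cv2.RETR_EXTERNAL,cv2.CHAIN_APPROX_NONE)[0]:
        if cv2.contourArea(c)>3000:
            (u,v),r=cv2.minEnclosingCircle(c); print("tape",t.at([[(u+.5)/k-.5+x0,(v+.5)/k-.5+y0]],20), r/k*1656/539)
E
python3 - <<'E'
from m import *
t=Cam("top");t.save("t7.png",(160,130,400,300),3.3); tape(t)
for o in pots(t,(170,180,300,275)):print(o)
E
```

```text
tape [[560.13658425 -66.38126585  20.        ]] 28.32733901666135
(array([533.3, 101.8,  46. ]), np.int32(3270), np.float64(16.0), (np.float64(270.7112130479103), np.float64(225.26330275229358)))
(array([523.7, 165. ,  46. ]), np.int32(4506), np.float64(110.0), (np.float64(249.9091951472111), np.float64(228.8616289391922)))
(array([481.6,  95.3,  46. ]), np.int32(3404), np.float64(25.0), (np.float64(273.1548178613396), np.float64(242.29181355268312)))
(array([472. , 158.7,  46. ]), np.int32(3845), np.float64(67.0), (np.float64(252.20208062418726), np.float64(245.90255743389685)))
```

View pics/t7.png

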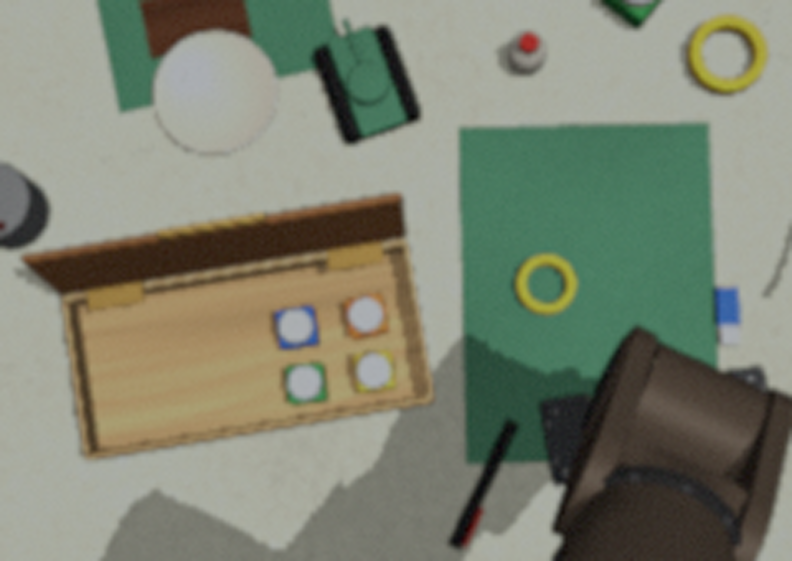

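{"api": "apply_moves", "payload": {"offset": [[1.5,0.8,0],[3,1.6,0],[4.5,2.4,0],[5.44,2.72,0],[5.44,2.72,0],[5.44,2.72,-1],[5.44,2.72,-3],[5.44,2.72,-4.4],[5.44,2.72,-4.75],[5.44,2.72,-4.75],[5.44,2.72,-4.75]], "yaw": [0,0,0,0,0,0,0,0,0,0,0], "jaw": [-1,-1,-1,-1,-1,-1,-1,-1,-1,-1,-1]}}

```text
t: 27.55
eef_pos: [561.5, -66.0, 5.3]
tcp_rot: [-0.954, 1.567, -0.814]
ft_force: [-0.1, -0.5, -0.1]
opening: 0.997
```

{"api": "apply_moves", "payload": {"offset": [[0,0,0],[0,0,0],[0,0,0],[0,0,0],[0,0,0],[0,0,0],[0,0,0]], "yaw": [0,0,0,0,0,0,0], "jaw": [0.1,0.1,0.1,0.1,0.1,0.1,0.1]}}

```text
t: 28.42
eef_pos: [561.5, -66.0, 5.2]
tcp_rot: [-0.977, 1.567, -0.836]
ft_force: [0.3, -0.9, -0.4]
opening: 0.454
```

Run:
```python
from m import *
s=Cam("scene");s.save("s8.png",(180,190,280,280),7)
```

```text
(no output)
```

View pics/s8.png

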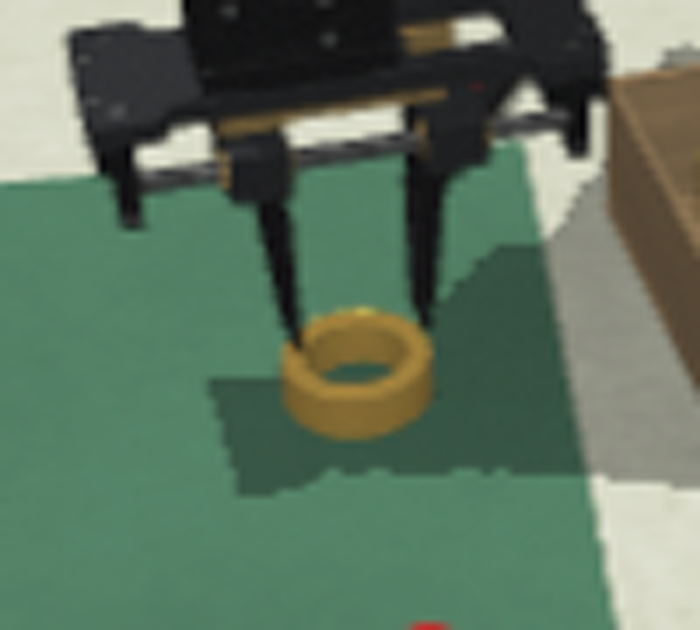

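{"api": "apply_moves", "payload": {"offset": [[0,0,0.4],[0,0,0.4],[0,0,0.4],[0,0,0.4],[0,0,0],[-0.04,0,-0.25],[-0.04,0,-0.25]], "yaw": [0,0,0,0,0,0,0], "jaw": [-0.8,-0.8,-0.8,-0.8,-0.8,-0.8,-0.8]}}

```text
t: 29.35
eef_pos: [559.9, -65.9, -1.9]
tcp_rot: [-1.375, 1.569, -1.235]
ft_force: [0.4, -0.4, 0.4]
opening: 0.897
```

{"api": "apply_moves", "payload": {"offset": [[0,0,-0.1],[0,0,-0.2],[0,0,-0.2]], "yaw": [0,0,0], "jaw": [-0.8,-0.8,-0.8]}}

```text
t: 29.72
eef_pos: [559.9, -65.9, -7.0]
tcp_rot: [-1.425, 1.569, -1.284]
ft_force: [-0.4, 0.2, -0.0]
opening: 0.903
```

{"api": "apply_moves", "payload": {"offset": [[0,0,0],[0,0,0],[0,0,0],[0,0,0],[0,0,0],[0,0,0],[0,0,0],[0,0,0]], "yaw": [0,0,0,0,0,0,0,0], "jaw": [1,1,1,1,1,1,1,1]}}

```text
t: 30.72
eef_pos: [559.9, -65.9, -7.1]
tcp_rot: [-1.477, 1.569, -1.336]
ft_force: [0.0, 0.1, 0.2]
opening: 0.113
```

Run:
```python
from m import *
s=Cam("scene");s.save("s9.png",(180,190,280,280),7); print(env.state()["opening"])
```

```text
0.07388517906096728
```

View pics/s9.png

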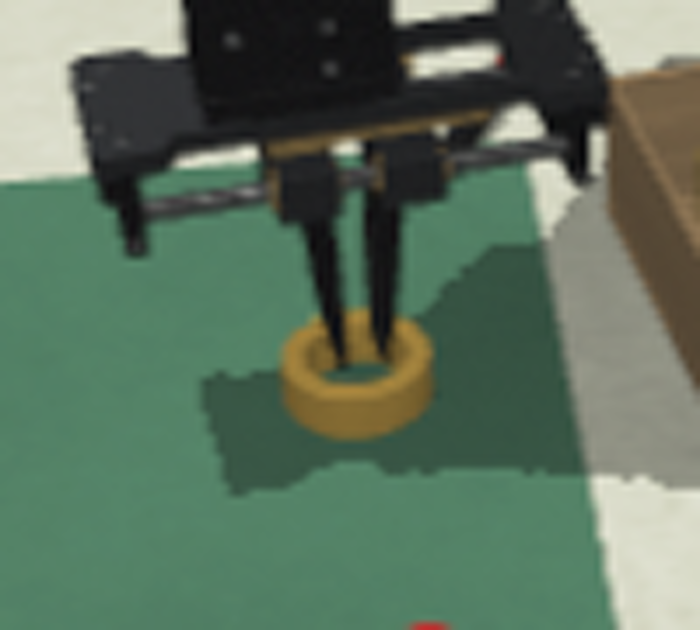

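{"api": "apply_moves", "payload": {"offset": [[0,0,0.3],[0,0,0.4],[0,0,0.4],[0,0,0.4],[0,0,0.4],[0,0,0],[0,0,-0.1],[0,0,-0.2],[0,0,-0.2]], "yaw": [0,0,0,0,0,0,0,0,0], "jaw": [-0.8,-0.8,-0.8,-0.8,-0.8,-0.8,-0.8,-0.8,-0.8]}}

```text
t: 31.9
eef_pos: [559.8, -65.9, -12.3]
tcp_rot: [-1.626, 1.569, -1.486]
ft_force: [0.6, -0.4, 0.2]
opening: 0.893
```

{"api": "apply_moves", "payload": {"offset": [[0,0,-0.1],[0,0,-0.2],[0,0,-0.2]], "yaw": [0,0,0], "jaw": [-0.8,-0.8,-0.8]}}

```text
t: 32.28
eef_pos: [559.7, -65.9, -17.5]
tcp_rot: [-1.762, 1.569, -1.621]
ft_force: [0.0, 0.8, 0.3]
opening: 0.899
```

{"api": "apply_moves", "payload": {"offset": [[0,0,0],[0,0,0],[0,0,0],[0,0,0],[0,0,0],[0,0,0],[0,0,0],[0,0,0]], "yaw": [0,0,0,0,0,0,0,0], "jaw": [0.1,0.1,0.1,0.1,0.1,0.1,0.1,0.1]}}

```text
t: 33.28
eef_pos: [559.7, -65.9, -17.4]
tcp_rot: [-1.727, 1.569, -1.586]
ft_force: [-0.0, -0.1, 1.0]
opening: 0.587
```

{"api": "apply_moves", "payload": {"offset": [[0,0,0],[0,0,2],[0,0,4],[-1.5,1,4],[-3,3,4],[-3.12,5,4],[-3.12,7,4],[-3.12,9,4],[-3.12,11,4],[-3.12,13,4],[-3.12,14.31,4],[-3.12,14.31,4],[-3.12,14.31,4],[-3.12,14.31,4],[-3.12,14.31,2.5],[-3.12,14.31,1],[-3.12,14.31,0.5],[-3.12,14.31,0.5]], "yaw": [0,0,0,0,0,0,0,0,0,0,0,0,0,0,0,0,0,0], "jaw": [1,1,1,1,1,1,1,1,1,1,1,1,1,1,1,1,1,1]}}

```text
t: 35.52
eef_pos: [481.8, 291.3, -5.0]
tcp_rot: [-2.07, 1.568, -1.93]
ft_force: [0.3, -0.2, 0.1]
opening: 0.582
```

{"api": "apply_moves", "payload": {"offset": [[0,0,-0.15],[0,0,-0.3],[0,0,-0.3]], "yaw": [0,0,0], "jaw": [1,1,1]}}

```text
t: 35.9
eef_pos: [481.9, 291.4, -12.2]
tcp_rot: [-1.943, 1.568, -1.803]
ft_force: [0.7, -0.3, 0.1]
opening: 0.584
```

{"api": "apply_moves", "payload": {"offset": [[0,0,-0.04],[0,0,-0.04],[0,0,-0.04],[0,0,-0.04],[0,0,1],[0,0,3],[0,0,5],[-1,-2,7],[-1,-5,7],[-1,-7,7],[-1,-9,7],[-1,-11,7],[-1,-13,7],[-1,-13,7]], "yaw": [0,0,0,0,0,0,0,0,0,0,0,0,0,0], "jaw": [-0.43,-0.43,-0.43,-0.43,-0.43,-0.43,-0.43,0.5,1,1,1,1,1,1]}}

```text
t: 37.65
eef_pos: [456.9, -36.2, 162.8]
tcp_rot: [-1.817, 1.568, -1.681]
ft_force: [0.3, 0.9, 0.2]
opening: 0.038
```

Run:
```python
from m import *
t=Cam("top");t.save("t10.png",(160,100,460,300),2.6); tape(t)
for o in pots(t,(170,180,300,275)):print(o)
s=Cam("scene");s.save("s10.png",(60,130,420,300),2.2)
```

```text
tape [[482.36277356 291.96839573  20.        ]] 29.434383385256627
(array([534.1, 101.4,  46. ]), np.int32(2978), np.float64(13.0), (np.float64(270.8565032460264), np.float64(224.98634430266398)))
(array([524.6, 165.7,  46. ]), np.int32(4177), np.float64(111.0), (np.float64(249.6815497566036), np.float64(228.57210118905115)))
(array([481.5,  95. ,  46. ]), np.int32(2896), np.float64(22.0), (np.float64(273.2421155616943), np.float64(242.337764732965)))
(array([473.1, 160.2,  46. ]), np.int32(3304), np.float64(65.0), (np.float64(251.70530669895078), np.float64(245.5556900726392)))
```

View pics/t10.png

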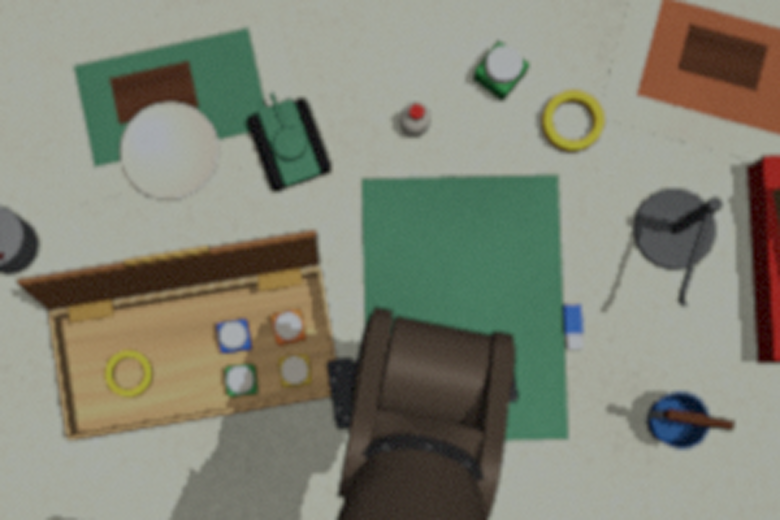

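View pics/s10.png

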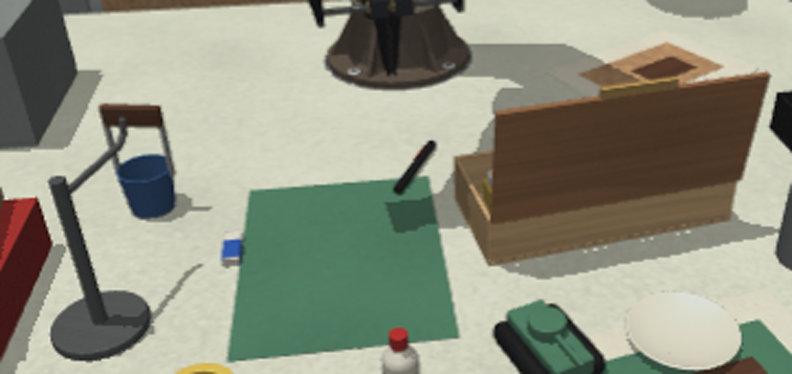

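{"api": "apply_moves", "payload": {"offset": [[0,0,2],[0,0,4.3],[1,2,4.3],[2,4,4.3],[3,6,4.3],[4,8,4.3],[5,9.5,4.3],[6.86,10.54,4.3],[6.86,10.54,4.3],[6.86,10.54,4.3],[6.86,10.54,4.3],[6.86,10.54,4.3]], "yaw": [0,0,0,0,0,0,0,0,0,0,0,0], "jaw": [1,1,1,1,1,1,1,1,1,1,1,1]}}

```text
t: 39.25
eef_pos: [627.8, 229.5, 271.0]
tcp_rot: [-1.646, 1.569, -1.508]
ft_force: [-1.4, -0.4, -0.9]
opening: 0.008
```

Run:
```python
from m import *
t=Cam("top");t.save("t11.png",(140,90,320,300),2.8)
s=Cam("scene");s.save("s11.png",(220,60,460,260),3)
```

```text
(no output)
```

View pics/s11.png

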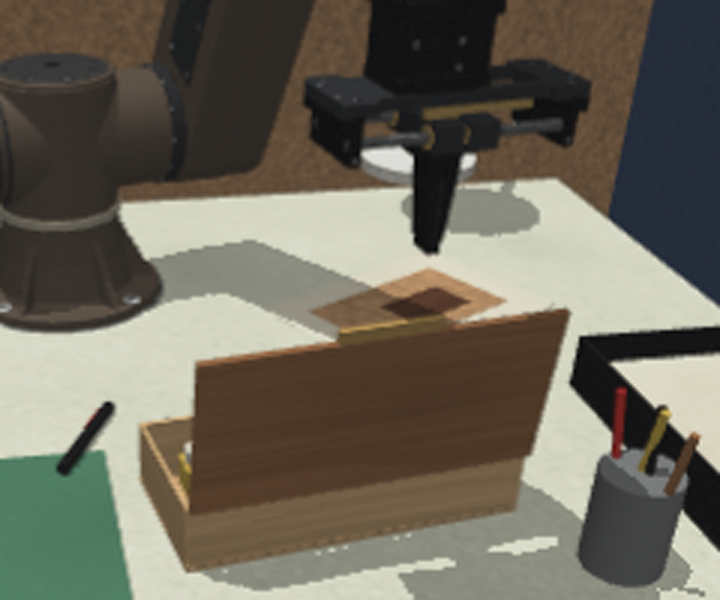

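{"api": "apply_moves", "payload": {"offset": [[0,0,-1.5],[0,0,-3],[0,0,-4.1],[0,0,-4.1]], "yaw": [0,0,0,0], "jaw": [1,1,1,1]}}

```text
t: 39.85
eef_pos: [627.2, 229.1, 166.7]
tcp_rot: [-2.604, 1.566, -2.467]
ft_force: [-0.0, 0.4, 1.4]
opening: 0.005
```

Run:
```python
from m import *
s=Cam("scene");s.save("s12.png",(220,60,460,260),3)
t=Cam("top");t.save("t12.png",(140,90,320,300),2.8)
```

```text
(no output)
```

View pics/s12.png

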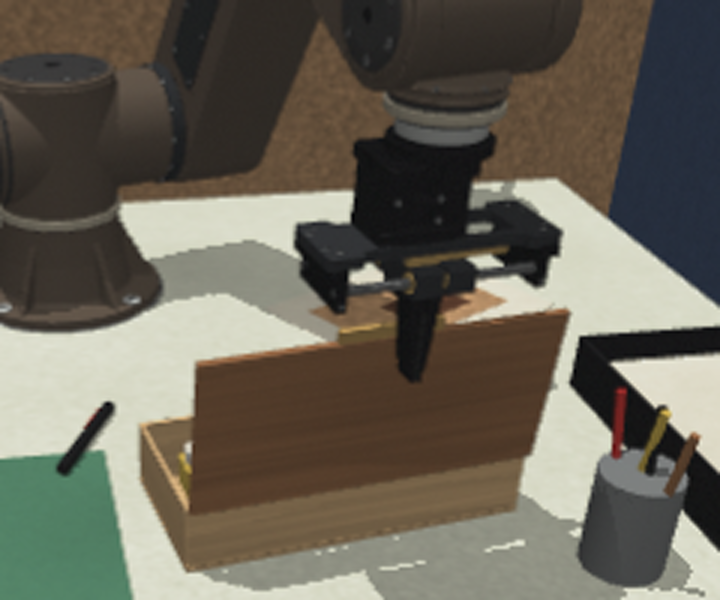

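View pics/t12.png

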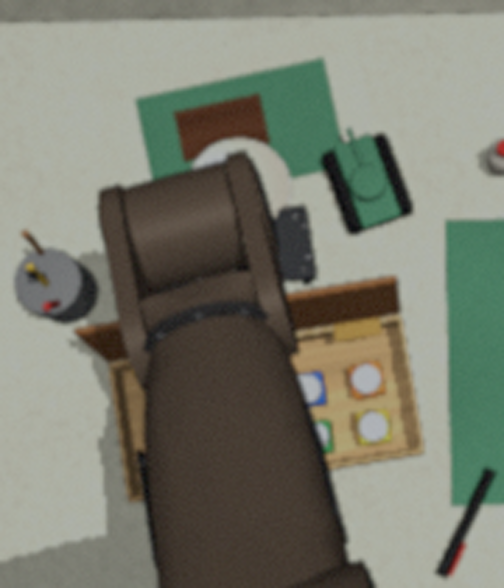

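{"api": "apply_moves", "payload": {"offset": [[-0.3,-0.04,0],[-0.6,-0.08,0],[-0.85,-0.12,0],[-1.05,-0.15,0],[-1.2,-0.17,0],[-1.38,-0.2,0],[-1.38,-0.2,0]], "yaw": [0,0,0,0,0,0,0], "jaw": [1,1,1,1,1,1,1]}}

```text
t: 40.83
eef_pos: [593.5, 224.4, 169.4]
tcp_rot: [-1.567, 1.569, -1.429]
ft_force: [0.8, -0.2, 0.5]
opening: 0.006
```

{"api": "apply_moves", "payload": {"offset": [[-0.28,-0.04,-0.02],[-0.55,-0.08,-0.05],[-0.83,-0.12,-0.09],[-1.1,-0.16,-0.13],[-1.38,-0.2,-0.18],[-1.7,-0.24,-0.28],[-2,-0.29,-0.38],[-2.35,-0.34,-0.5],[-2.65,-0.38,-0.62],[-2.65,-0.38,-0.62]], "yaw": [0,0,0,0,0,0,0,0,0,0], "jaw": [1,1,1,1,1,1,1,1,1,1]}}

```text
t: 42.08
eef_pos: [526.4, 214.8, 153.5]
tcp_rot: [-2.198, 1.569, -2.06]
ft_force: [-0.2, -0.9, 0.1]
opening: 0.01
```

Run:
```python
from m import *
print(env.state()["ft_force"])
s=Cam("scene");s.save("s13.png",(220,60,460,260),3)
```

```text
[-0.16630051 -0.92904299  0.11820712]
```

View pics/s13.png

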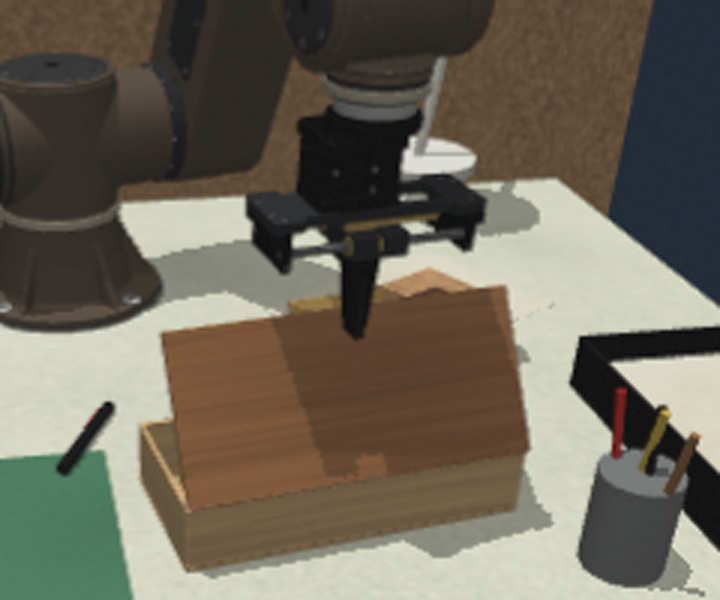

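{"api": "apply_moves", "payload": {"offset": [[-0.28,-0.04,-0.17],[-0.56,-0.08,-0.35],[-0.84,-0.12,-0.54],[-1.11,-0.16,-0.74],[-1.36,-0.19,-0.98],[-1.6,-0.23,-1.24],[-1.82,-0.26,-1.51],[-2.02,-0.29,-1.78],[-2.02,-0.29,-1.78]], "yaw": [0,0,0,0,0,0,0,0,0], "jaw": [1,1,1,1,1,1,1,1,1]}}

```text
t: 43.25
eef_pos: [475.5, 207.5, 108.6]
tcp_rot: [-2.467, 1.568, -2.329]
ft_force: [0.8, -0.3, 0.1]
opening: 0.004
```

{"api": "apply_moves", "payload": {"offset": [[-0.16,-0.02,-0.28],[-0.3,-0.04,-0.57],[-0.44,-0.06,-0.87],[-0.6,-0.09,-1.18],[-0.6,-0.09,-1.18]], "yaw": [0,0,0,0,0], "jaw": [1,1,1,1,1]}}

```text
t: 43.88
eef_pos: [459.8, 205.0, 78.4]
tcp_rot: [-2.653, 1.566, -2.514]
ft_force: [0.1, -0.7, 0.1]
opening: 0.002
```

Run:
```python
from m import *
print(env.state()["ft_force"])
s=Cam("scene");s.save("s14.png",(220,60,460,260),3)
```

```text
[ 0.06768104 -0.66374659  0.06463226]
```

View pics/s14.png

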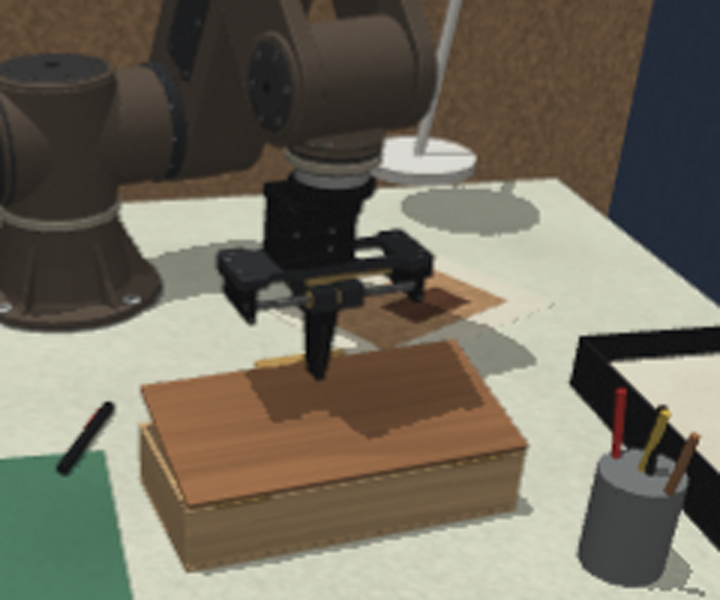

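{"api": "apply_moves", "payload": {"offset": [[-0.08,-0.01,-0.25],[-0.14,-0.02,-0.5],[-0.18,-0.02,-0.75],[-0.2,-0.03,-0.95],[-0.22,-0.03,-1.1],[-0.22,-0.03,-1.1]], "yaw": [0,0,0,0,0,0], "jaw": [1,1,1,1,1,1]}}

```text
t: 44.68
eef_pos: [454.5, 204.4, 51.0]
tcp_rot: [-2.637, 1.566, -2.499]
ft_force: [0.9, 0.7, -0.8]
opening: 0.005
```

{"api": "apply_moves", "payload": {"offset": [[0,0,-0.08],[0,0,-0.16],[0,0,-0.16]], "yaw": [0,0,0], "jaw": [1,1,1]}}

```text
t: 45.05
eef_pos: [454.5, 204.4, 46.9]
tcp_rot: [-2.641, 1.566, -2.503]
ft_force: [0.5, -1.0, -0.1]
opening: 0.005
```

{"api": "apply_moves", "payload": {"offset": [[0,0,-0.05],[0,0,-0.1],[0,0,-0.1]], "yaw": [0,0,0], "jaw": [1,1,1]}}

```text
t: 45.42
eef_pos: [454.6, 204.4, 45.6]
tcp_rot: [-2.543, 1.567, -2.405]
ft_force: [-4.5, -1.1, 18.5]
opening: 0.005
```

{"api": "apply_moves", "payload": {"offset": [[0,0,-0.05],[0,0,-0.1],[0,0,-0.1]], "yaw": [0,0,0], "jaw": [1,1,1]}}

```text
t: 45.8
eef_pos: [454.7, 204.4, 45.4]
tcp_rot: [-2.218, 1.568, -2.08]
ft_force: [-9.9, -3.6, 37.1]
opening: 0.004
```

Run:
```python
from m import *
print(env.state()["ft_force"])
s=Cam("scene");s.save("s15.png",(250,140,410,260),4.8)
```

```text
[-9.90294779 -3.62325105 37.05386861]
```

View pics/s15.png

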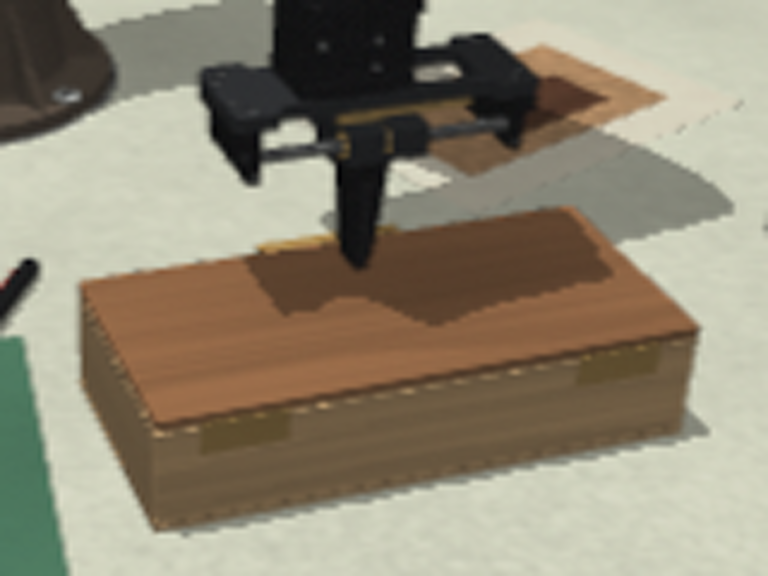

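{"api": "apply_moves", "payload": {"offset": [[0,0,0.2],[0,0,1],[0,0,3],[0,0,5],[0,-2,7],[0,-4,7],[0,-5,7],[0,-6,7]], "yaw": [0,0,0,0,0,0,0,0], "jaw": [1,1,1,1,1,1,1,1]}}

```text
t: 46.85
eef_pos: [454.6, 53.3, 220.6]
tcp_rot: [-2.004, 1.568, -1.866]
ft_force: [0.9, 0.0, 0.3]
opening: 0.007
```

Run:
```python
from m import *
t=Cam("top");s=Cam("scene")
t.save("pa2.png",(390,165,460,285),5); s.save("s16.png",(60,140,430,300),2.1)
f=lambda x,y:((x+.5)/5-.5+390,(y+.5)/5-.5+165)
g=lambda x,y:((x+.5)/5-.5+70,(y+.5)/5-.5+170)
for n,a,b in (("grip -y end",(260,492),(178,40)),("grip +y end",(130,472),(312,42)),("post top",(230,68),(80,208)),("tip",(163,258),(228,72))):
    print(n,*tri(t,f(*a),s,g(*b)))
print("disc",t.at([f(148,115)],12), "grip ends on 148",t.at([f(260,492),f(130,472)],148))
print("post top 190",t.at([f(228,68)],190),"tip196",t.at([f(163,258)],196), "scene tip",s.at([g(228,72)],196),"scene disc",s.at([g(178,537)],12),s.at([g(80,208)],190))
# pail disc blue
h=cv2.cvtColor(t.img,cv2.COLOR_RGB2HSV); m=((h[...,0]>100)&(h[...,0]<125)&(h[...,1]>110)).astype(np.uint8); m[:,:400]=0; m[:,450:]=0; m[:245]=0;m[280:]=0
c=max(cv2.findContours(m,cv2.RETR_EXTERNAL,cv2.CHAIN_APPROX_NONE)[0],key=cv2.contourArea);(u,v),r=cv2.minEnclosingCircle(c);print("pail rim",t.at([(u,v)],60),r*1616/539)
```

```text
grip -y end [ 407.90821644 -383.3285879   144.42771708] 0.4575571002992977
grip +y end [ 420.73749241 -311.58557283  144.15376033] 2.476336718589543
post top [ 643.34511374 -365.44253478  186.8716227 ] 2.118688104588115
tip [ 537.54759077 -323.40355633  190.72036428] 0.6863591238762005
disc [[ 642.90514018 -362.99402841   12.        ]] grip ends on 148 [[ 407.86513884 -382.08186063  148.        ]
 [ 420.54111628 -309.41657478  148.        ]]
post top 190 [[ 643.12572026 -364.52976916  190.        ]] tip196 [[ 537.02030655 -321.72436132  196.        ]] scene tip [[ 547.58149445 -320.74413673  196.        ]] scene disc [[ 654.40305836 -361.9207808    12.        ]] [[ 648.86731454 -362.17576951  190.        ]]
pail rim [[ 409.22403155 -344.20898968   60.        ]] 32.04680609481896
```

View pics/s16.png

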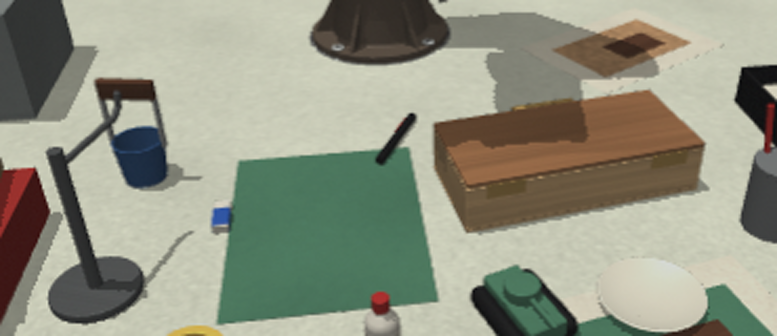

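View pics/pa2.png

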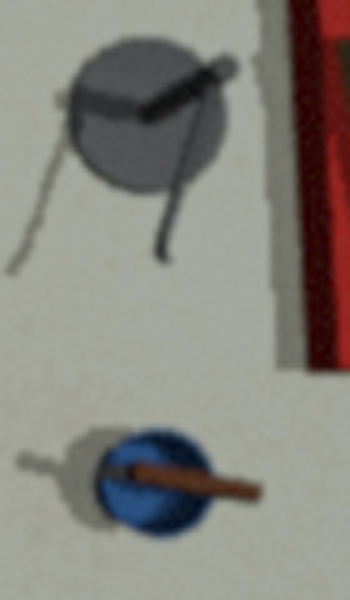

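{"api": "apply_moves", "payload": {"offset": [[0,-1,0],[0,-2,0],[0,-3.2,0],[0,-4.4,0],[0,-5.6,0],[0,-6.8,0],[0,-8,0],[-0.2,-9.2,0],[-0.5,-10.4,0],[-0.8,-11.6,0],[-1.1,-12.8,0],[-1.4,-14,0],[-1.6,-15,0],[-1.66,-15.95,0],[-1.66,-15.95,0],[-1.66,-15.95,0],[-1.66,-15.95,0],[-1.66,-15.95,0]], "yaw": [-1.3,-2.6,-4,-5.4,-6.8,-8.2,-9.6,-11,-12.4,-13.8,-15.2,-16.6,-17.5,-18.02,-18.02,-18.02,-18.02,-18.02], "jaw": [1,1,0,-1,-1,-1,-1,-1,-1,-1,-1,-1,-1,-1,-1,-1,-1,-1]}}

```text
t: 49.2
eef_pos: [413.4, -345.4, 220.5]
tcp_rot: [-2.141, 1.568, 2.393]
ft_force: [0.7, 0.7, 0.3]
opening: 1.003
```

Run:
```python
from m import *
st=env.state(); R=Ro.from_euler("xyz",st["tcp_rot"]).as_matrix(); print("jaw ang",np.degrees(np.arctan2(R[1,1],R[0,1])), st["eef_pos"],R[:,0])
s=Cam("scene");s.save("s17.png",(40,60,200,300),2.5)
```

```text
jaw ang -10.244730324417532 [ 413.39808234 -345.37220764  220.54374515] [-0.00183713  0.00170782 -0.99999685]
```

View pics/s17.png

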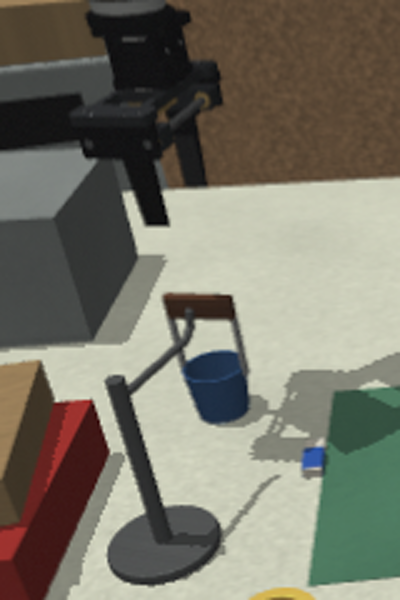

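Aligned. Descend to TCP 97 and close.

{"api": "apply_moves", "payload": {"offset": [[0,0,-2],[0,0,-3.5],[0,0,-4.5],[0,0,-4.94],[0,0,-4.94],[0,0,-4.94]], "yaw": [0,0,0,0,0,0], "jaw": [-1,-1,-1,-1,-1,-1]}}

```text
t: 50.0
eef_pos: [413.8, -345.8, 98.0]
tcp_rot: [-2.045, 1.57, 2.489]
ft_force: [0.5, -0.3, -0.0]
opening: 0.999
```

{"api": "apply_moves", "payload": {"offset": [[0,0,0],[0,0,0],[0,0,0],[0,0,0],[0,0,0],[0,0,0],[0,0,0],[0,0,0],[0,0,0],[0,0,0]], "yaw": [0,0,0,0,0,0,0,0,0,0], "jaw": [0,0.2,0.4,0.6,1,1,1,1,1,1]}}

```text
t: 51.25
eef_pos: [413.7, -345.7, 97.9]
tcp_rot: [-2.055, 1.569, 2.479]
ft_force: [0.3, -0.3, -1.3]
opening: 0.122
```

{"api": "apply_moves", "payload": {"offset": [[0,0,1],[0,0,2.4],[0,0,3.6],[0.6,0.3,3.6],[1.2,0.6,3.6],[1.8,0.9,3.6],[2.4,1.1,3.6],[3,1.3,3.6],[3.62,1.51,3.6],[3.62,1.51,3.6],[3.62,1.51,3.6]], "yaw": [0,0,0,-0.3,-0.6,-0.9,-1.2,-1.5,-1.95,-1.95,-1.95], "jaw": [1,1,1,1,1,1,1,1,1,1,1]}}

```text
t: 52.62
eef_pos: [503.6, -308.0, 187.7]
tcp_rot: [-1.917, 1.569, 2.413]
ft_force: [-0.4, 0.4, -0.8]
opening: 0.126
```

Run:
```python
from m import *
st=env.state(); R=Ro.from_euler("xyz",st["tcp_rot"]).as_matrix(); print("jaw ang",np.degrees(np.arctan2(R[1,1],R[0,1])), st["eef_pos"],st["opening"])
s=Cam("scene");s.save("s18.png",(70,130,190,300),4); print((s.proj([[504.3,-308,210]])-[70,130])*4)
t=Cam("top");t.save("t18.png",(380,150,470,290),5)
```

```text
jaw ang -21.88498947628864 [ 503.62452111 -307.98856351  187.70633305] 0.12560857552093832
[[212.0516985  159.14638022]]
```

View pics/s18.png

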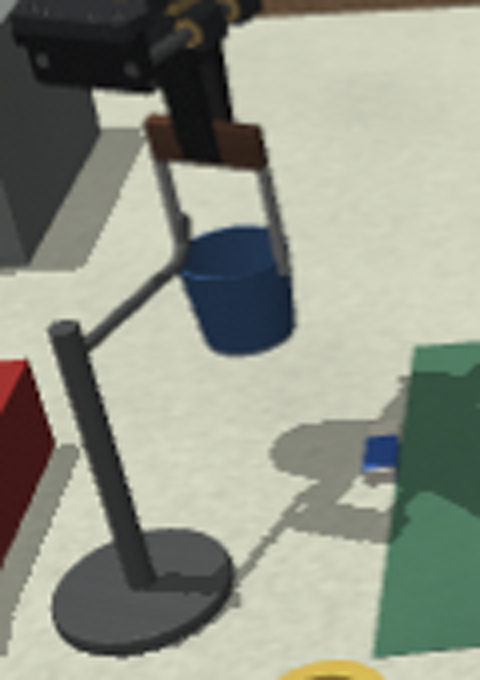

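View pics/t18.png

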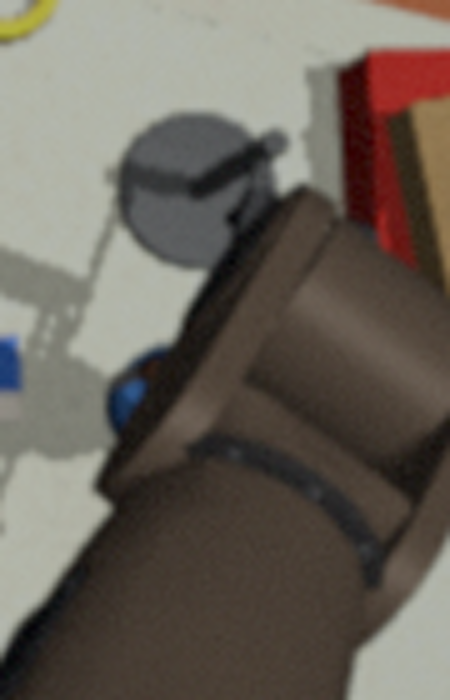

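Run:
```python
from m import *
s=Cam("scene")
w=np.array([-.928,.373,0]);l=np.array([.373,.928,0]);p=np.array([643.5,-364,0.]);g=np.array([503.6,-308,0])
for n,P in dict(tip=p+w*118+[0,0,196],bend=p+w*98+[0,0,170],posttop=p+[0,0,190],gripL=g-l*37+[0,0,238],gripR=g+l*37+[0,0,238],rimL=g-l*34+[0,0,150],rimR=g+l*34+[0,0,150]).items(): print(n,(s.proj([P])-[70,130])*4)
```

```text
tip [[186.70905747 204.787455  ]]
bend [[177.05852698 260.06695857]]
posttop [[ 61.40265298 319.58682179]]
gripL [[146.13661007 109.67529724]]
gripR [[259.0595332  122.08058728]]
rimL [[183.60543975 239.5337089 ]]
rimR [[282.66964757 252.1513899 ]]
```

{"api": "apply_moves", "payload": {"offset": [[0.5,-0.2,0.03],[1,-0.4,0.03],[1.5,-0.6,0.03],[2,-0.8,0.03],[2.5,-1,0.03],[3,-1.2,0.03],[3.37,-1.34,0.03],[3.37,-1.34,0.03],[3.37,-1.34,0.03]], "yaw": [0,0,0,0,0,0,0,0,0], "jaw": [1,1,1,1,1,1,1,1,1]}}

```text
t: 53.9
eef_pos: [587.7, -341.6, 188.6]
tcp_rot: [-1.944, 1.569, 2.386]
ft_force: [0.2, -0.7, -2.2]
opening: 0.127
```

Run:
```python
from m import *
s=Cam("scene");s.save("s19.png",(70,130,190,300),4)
```

```text
(no output)
```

View pics/s19.png

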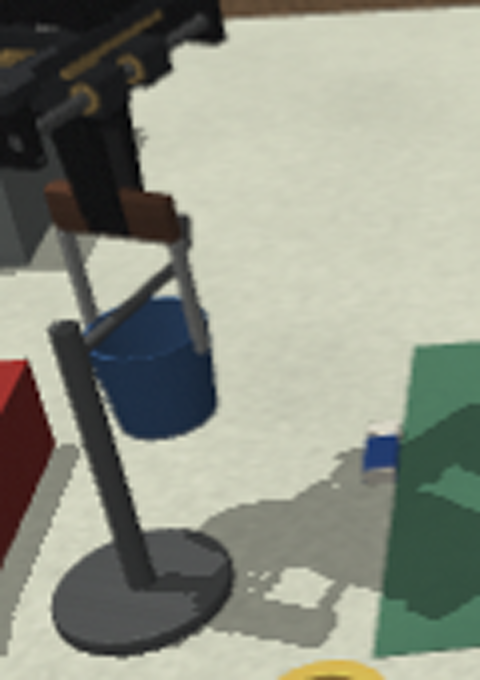

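{"api": "apply_moves", "payload": {"offset": [[0,0,-0.4],[0,0,-0.8],[0,0,-1.15],[0,0,-1.35],[0,0,-1.35]], "yaw": [0,0,0,0,0], "jaw": [1,1,1,1,1]}}

```text
t: 54.58
eef_pos: [587.6, -341.5, 154.5]
tcp_rot: [-1.922, 1.569, 2.408]
ft_force: [0.2, -0.7, -0.2]
opening: 0.129
```

{"api": "apply_moves", "payload": {"offset": [[0,0,-0.06],[0,0,-0.12],[0,0,-0.12]], "yaw": [0,0,0], "jaw": [1,1,1]}}

```text
t: 54.95
eef_pos: [587.6, -341.6, 151.8]
tcp_rot: [-1.938, 1.569, 2.391]
ft_force: [0.1, -0.1, -0.7]
opening: 0.122
```

{"api": "apply_moves", "payload": {"offset": [[0,0,-0.05],[0,0,-0.05]], "yaw": [0,0], "jaw": [1,1]}}

```text
t: 55.2
eef_pos: [587.7, -341.7, 151.5]
tcp_rot: [-2.031, 1.57, 2.298]
ft_force: [-2.7, 1.2, 6.6]
opening: 0.124
```

{"api": "apply_moves", "payload": {"offset": [[0,0,-0.05],[0,0,-0.05]], "yaw": [0,0], "jaw": [1,1]}}

```text
t: 55.45
eef_pos: [587.7, -341.6, 151.6]
tcp_rot: [2.1, 1.571, 0.146]
ft_force: [-3.9, 1.8, 7.4]
opening: 0.124
```

{"api": "apply_moves", "payload": {"offset": [[0,0,0],[0,0,0],[0,0,0],[0,0,0],[0,0,0],[0,0,0],[0,0,0]], "yaw": [0,0,0,0,0,0,0], "jaw": [0.7,0.6,0.5,0.4,0.35,0.35,0.35]}}

```text
t: 56.32
eef_pos: [587.7, -341.7, 151.5]
tcp_rot: [2.51, 1.571, 0.556]
ft_force: [-0.7, -0.1, -0.9]
opening: 0.325
```

Run:
```python
from m import *
print(env.state()["ft_force"])
s=Cam("scene");s.save("s20.png",(70,130,190,300),4)
```

```text
[-0.6544566  -0.13487889 -0.91303312]
```

View pics/s20.png

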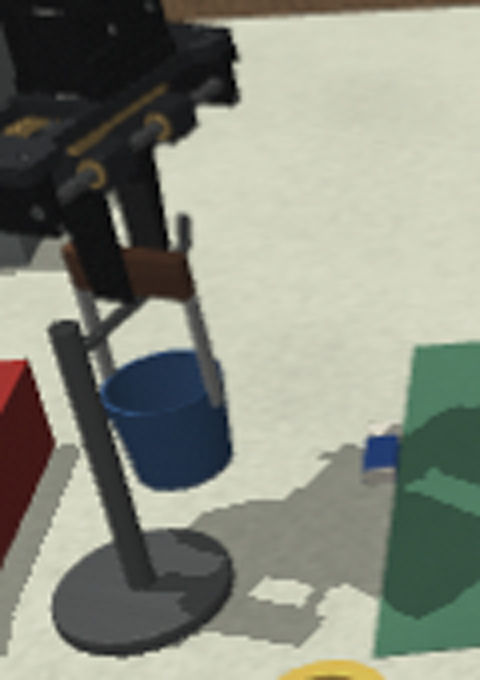

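{"api": "apply_moves", "payload": {"offset": [[0,0,0.3],[0,0,0.8],[0,0,1.5],[0,0,2.5],[0,0,4],[0,0,5],[-1,2,5],[-2,4,5],[-3,6,5],[-4,8,5],[-5,10,5],[-5,12,5],[-5,12,5],[-5,12,5]], "yaw": [0,0,0,0,0,0,0,0,0,0,0,0,0,0], "jaw": [0.35,0.35,0.35,0.35,0.35,0.35,0.35,0.35,0.35,0.35,0.35,0.35,0.35,0.35]}}

```text
t: 58.12
eef_pos: [463.0, -41.9, 277.4]
tcp_rot: [1.619, 1.569, -0.334]
ft_force: [0.7, 0.0, 0.8]
opening: 0.323
```

Run:
```python
from m import *
s=Cam("scene");s.save("s21.png",(60,140,440,370),2);s.save("s22.png",(70,150,190,300),4)
t=Cam("top");t.save("t21.png",(140,90,480,300),2.3);t.save("t22.png",(380,150,470,290),4)
```

```text
(no output)
```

View pics/s21.png

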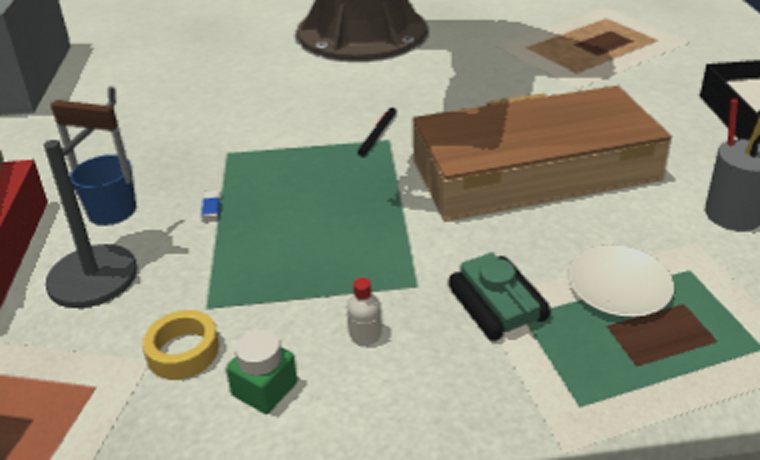

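View pics/t21.png

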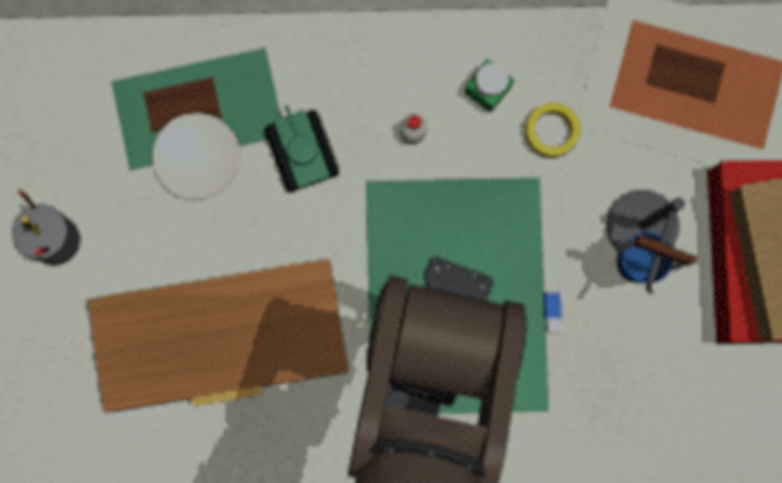

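View pics/s22.png

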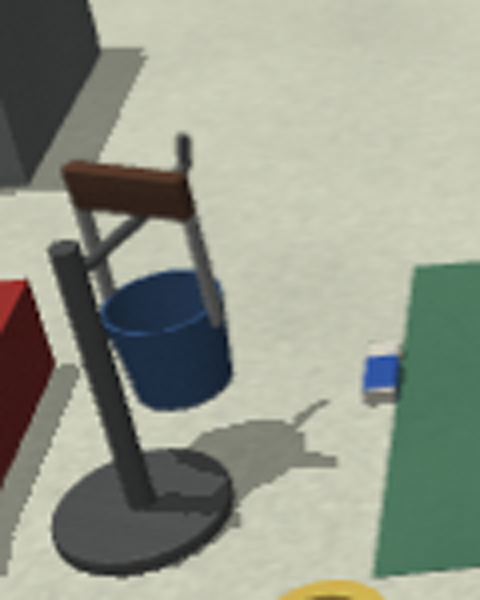

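View pics/t22.png

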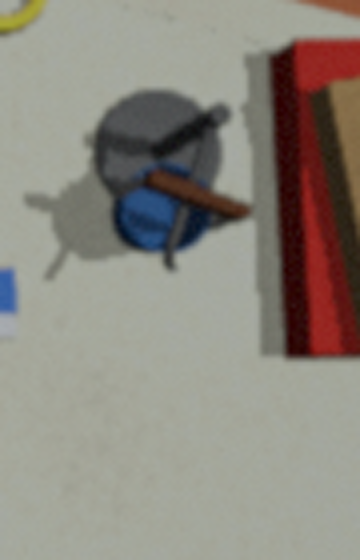

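{"api": "apply_moves", "payload": {"offset": [[0,0,0],[0,0,0],[0,0,0],[0,0,0],[0,0,0],[0,0,0],[0,0,0],[0,0,0]], "yaw": [0,0,0,0,0,0,0,0], "jaw": [0.35,0.35,0.35,0.35,0.35,0.35,0.35,0.35]}}

```text
t: 59.22
eef_pos: [463.0, -42.5, 276.8]
tcp_rot: [1.631, 1.57, -0.324]
ft_force: [-0.6, -0.1, -0.2]
opening: 0.324
```

Run:
```python
from m import *
s=Cam("scene"); a=cv2.imread("pics/s22.png")
s.save("s23.png",(70,150,190,300),4); b=cv2.imread("pics/s23.png"); d=cv2.absdiff(a,b); print(d.mean(),d.max(), (d.max(2)>60).sum())
print(env.job_done())
```

```text
0.3767025462962963 5 0
the job is handed in; nothing more can be done
None
```

The desk is packed and the job is handed in at about 59 s of the 210 s allowed. All four paint pots that were out (yellow, green, orange and blue) stand upright in the case. The 56 mm tape lies flat in it, the lid is lowered shut, and the blue pail hangs from its grip on the hook.

**Pots and tape:** The top picture taken just before the lid was lowered showed all four pots and the tape inside, each within about 2 mm of its planned spot.

**Lid:** It stopped against the case. The wrist force read 18 N, then 37 N on the last press with the fingertips. The final pictures from both cameras show it flat.

**Pail:** The grip rests at about 60 mm out along the prong, with the prong through the window. Two pictures about 1 s apart showed no motion.

**Other things:** The marker, eraser, larger green pot, larger tape, glue, tank, dish and pencils look unmoved. I saw no knock to any pot or the tape.

**What disagreed:**
- The fingertips sit about 28 mm above the reported TCP. The pots were therefore held by their caps, and the first two tries at the tape closed above it without gripping.
- Heights from the scene camera came out about 3 to 5 mm low.

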